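# Load viscometer cartridges into the inclined feed rail

### The job

Load the two viscometer cartridges from the mat into the inclined feed rail behind the one that is already in it, facing the same way as that one: low nose downhill, tall grip block behind. Feed each in at the raised open end with its foot under the rail's lips and guide it gently down, never letting it run down the rail on its own, until the three sit end to end in one closed row against the bottom stop, then let go; leave the can, the steel cone and the beaker standing where they are.

Things in the scene. Friction and masses are not known exactly. Their poses are not given: they have to be found in the camera images.
- cart1_grip (a point): Loose black sensor cartridge (mm, 60 g) upright on the mat (top 4 above the table): foot 58 long x 36 wide x 7 thick; grip block on it 34 long x 22 wide, rising to 46 above the underside; before that the low nose, 22 wide, 18 high, white port on top. Point: middle of the grip block, 26 above the underside, 7 tailward of the foot's middle. x points from nose to tail, y across, z up out of the foot.
- cart1_nose (a point): That cartridge's nose end: front edge of its foot, mid-width, 12 above the underside; axes as for its grip point.
- cart1: Origin of the same cartridge: middle of its foot's underside; axes as for its grip point.
- cart2_grip (a point): Second cartridge to load, upright on the mat; the same shape, point and axes as the first (grip point 26 above the underside, x from nose to tail).
- cart2_nose (a point): That cartridge's nose end: front edge of its foot, mid-width, 12 above the underside; axes as for its grip point.
- cart2: Origin of the same cartridge: middle of its foot's underside; axes as for its grip point.
- cart0_grip (a point): Identical cartridge already in the rail, nose against the bottom stop; point and axes as for the first.
- cart0_nose (a point): That cartridge's nose end: front edge of its foot, mid-width, 12 above the underside; axes as for its grip point.
- cart0: Origin of the same cartridge: middle of its foot's underside; axes as for its grip point.
- rail_stop (a point): Fixed aluminium feed rail on a dark stand, sloping down at 30 degrees roughly towards the robot. Point: middle of its floor at the face of the bottom stop (18 mm high). x points uphill along the floor, y across (level), z square out of the floor. At home a cartridge has its axes along these and its foot on the floor; noses at x = 0, 58, 116 mm. Slippery: a cartridge let go slides down.
- rail_mouth (a point): Middle of the rail floor where the full lips end, 180 mm uphill of the stop; axes as there. Below it a C-section tube 40 wide inside; lips over the foot, underside 9.5 and top 12.5 above the floor, slot 27 wide, open above. Lips turn up beyond it for 13 (to 17 high). Loading tongue: bare floor to x = 250 from the stop, side guides 12 high flaring from 40 to 55 wide at x = 239.
- can_mid (a point): Bystander: closed sample can, 70 diameter, 95 high; its middle.
- cone_mid (a point): Bystander: steel measuring cone standing on its 50 mm disc, 88 high; about half-way up.
- beaker_mid (a point): Bystander: small glass beaker, 64 diameter, 75 high; its middle.
There are look-alikes about, which are no part of the job. Leave any turquoise look-alike of the cart1 alone. What is shaped like the cart0 but turquoise is not meant.

How it is judged:
By the outcome, as a careful person would: the job done as asked, in the order asked, and still so for the second after the job is handed in, with the robot touching nothing.
It also fails if it takes over 72 s, if anything falls off the work surface, if the arm or the gripper's body presses on something with over 40 N, if the wrist force passes 120 N, or if a joint passes its speed limit or range.

### The arm

A 6-joint arm with a two-finger parallel gripper is mounted at the origin on the work surface. World frame = base frame: x ahead of the robot, y to its left, z up, the work surface at z = 0. Lengths are in m, angles in rad, forces in N, time in s.
With the tool pointing down it reaches from about 0.35 to 1 m from the base axis. Payload 7.1 kg.
Tool frame: the origin (TCP) lies midway between the tips of the shut fingers; the grasp point (between the pads) lies 19 mm behind it; x points along the fingers, z is the direction in which the jaws open and shut, and the axes are right-handed (so a half turn about x gives the same grasp; the last joint's range is limited). The gripper opens to 85 mm and grips with 20 to 120 N. Pads are 22 mm wide; open, the fingers measure 114 mm over their backs; the gripper's body (76 mm by 85 mm) begins 54 mm behind the grasp point. The pads swing forward as they close: fully open they stand 13 mm farther back than shut.
Start: joints at [-1.222, 0.423, 1.63, -0, 1.089, -0.019], TCP at [0.225, -0.583, 0.231] pointing down, gripper open.
Joint ranges: [-3, 3], [-0.9, 2.11], [0.09, 2.58], [-1.31, 4.45], [0.11, 2.69], [-2.54, 2.54]. Speed limits (rad/s): [2.39, 2.39, 3.01, 3.14, 3.14, 3.14].

### API

Orientations are given as a unit quaternion [w, x, y, z].
In Python, from station import r gives the robot as it stands.
- The arm moves only by the tool step_arm, never from a script. Its argument "series" is a list of rows, each a list of 3 entries, a list of its own where there are three numbers: the shift along the tool's x, y, z in cm, then the turn, a rotation vector about the tool's x, y, z in degrees, then the finger opening in cm, from 0 to 8.54. A call has 1 to 12 rows; each row shifts and turns the commanded pose from where the row before left it, along the tool's axes as they then stand; what a row does not reach is not made up. A row lasts 1/12 s, in which the tool goes at most 41.7 mm and 7.16 degrees, less where a joint would pass 70% of its speed; a pose out of reach is approached as far as the arm can. A call with a gripper value outside its range is refused whole. The fingers move at their own pace and stop on an object; "newtons" is the grip in N (left out, the last holds). Time passes only in rows, so rows that do not move let the fingers close. It gives the time, the measured TCP pose, the force and the opening at its end, in the units of the state.
- r.observe(): the state, without advancing time (a new reading comes with each control period).
- r.read_camera(name): name is "scene" or "top" or "wrist"; returns a dict with "pixels" (480x640x3 uint8, blue, green, red), "fx", "fy", "cx", "cy" (pixels), "camera_from_world" (4x4, takes a point from world to camera coordinates). Camera axes: x right, y down, z forward; pixel columns grow to the right and rows downward; lengths in m; the calibration is good to about 2 mm. A picture is of the moment at which its call begins. There is no depth.
- r.sign_off(): hands the job in, once; it reports no verdict.
The state is a dict: "t": time; "q": joint angles; "qvel": joint speeds; "effort": joint torques, N m; "ee_pos": TCP position; "tcp_rot": TCP orientation; "force": force on the tool from outside, world axes, zero at the start; "moment": the same for the moment, N m; "opening": finger opening in m.
Only numpy, scipy, OpenCV 4.12 (cv2) and the standard library are available. Lean on these libraries where they do the work, as an engineer would, in place of code of your own. Each camera call takes 0.05 s, during which the arm holds its last target.

## Working session

There is one attempt and no reset: what is moved stays moved. The work goes in short steps, Python scripts to look and compute and a tool call to move; the robot and the scene stay as the last step left them, time stands still between calls to the robot, and variables do not carry over. Pictures are saved under pics/ and viewed, and the job is handed in when it is done.

Besides the shell and the picture viewer there is one more tool, called after "Emit:" as name(argument=value, ...), one argument or row to a line, values as JSON. step_arm: Moves the arm, as the interface text tells. Its arguments: {"type":"object","properties":{"series":{"type":"array","items":{"type":"array"}},"newtons":{"type":"number"}},"required":["series"]}

```bash
mkdir -p pics; ls; python3 - <<'E'
from station import r
import cv2
for n in ["scene","top","wrist"]:
    c=r.read_camera(n); cv2.imwrite(f"pics/{n}0.png",c["pixels"]); print(n,c["fx"],c["cx"],c["cy"],c["camera_from_world"].round(4).tolist() if hasattr(c["camera_from_world"],'round') else c["camera_from_world"])
print(r.observe())
E
```

```text
pics
scene 502.78558945676315 322.2102623770113 237.60685043307979 [[-0.6627, 0.7487, 0.0187, 0.3343], [0.443, 0.412, -0.7963, -0.1546], [-0.6039, -0.5194, -0.6046, 1.3233], [0.0, 0.0, 0.0, 1.0]]
top 544.4877526057564 307.3416412298332 234.81012802073332 [[0.004, -0.9999, 0.0122, -0.0019], [-0.9801, -0.0064, -0.1983, 0.5377], [0.1984, -0.0111, -0.9801, 1.1139], [0.0, 0.0, 0.0, 1.0]]
wrist 405.40059619294016 315.6449714350181 237.46961129998508 [[0.3602, -0.9329, -0.0005, -0.6247], [-0.8862, -0.3423, 0.3124, -0.0418], [-0.2916, -0.1121, -0.95, 0.3792], [0.0, 0.0, 0.0, 1.0]]
{'t': 0.15, 'q': array([-1.22201149e+00,  4.23649961e-01,  1.63050716e+00, -2.49967089e-06,
        1.08862634e+00, -1.90324913e-02]), 'qvel': array([ 0.00059106, -0.00189451, -0.00150491,  0.00054082,  0.00028219,
        0.00047129]), 'effort': array([-1.05220981e-04, -5.57767296e+01, -2.82017058e+01, -2.20549424e-06,
        4.78097863e-03,  2.41620603e-05]), 'ee_pos': array([ 0.22459475, -0.58279075,  0.23073672]), 'tcp_rot': array([ 0.58266221,  0.40037511,  0.58334817, -0.39988678]), 'force': array([ 0.07606932,  0.26308899, -0.13550676]), 'moment': array([ 0.04290004, -0.01800744,  0.03157618]), 'opening': 0.0854767288218722}
```

View pics/scene0.png

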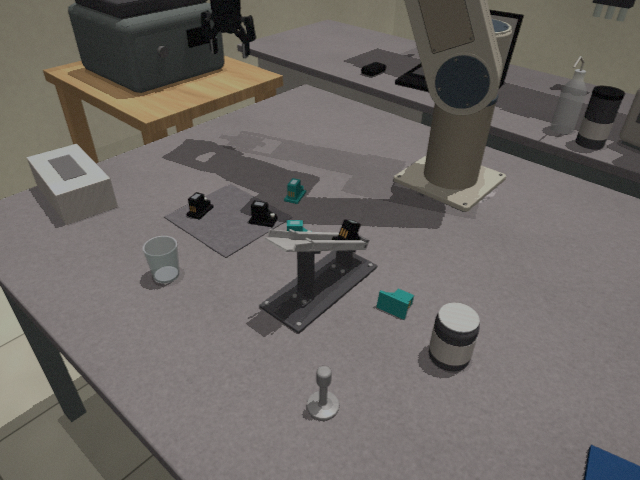

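View pics/top0.png

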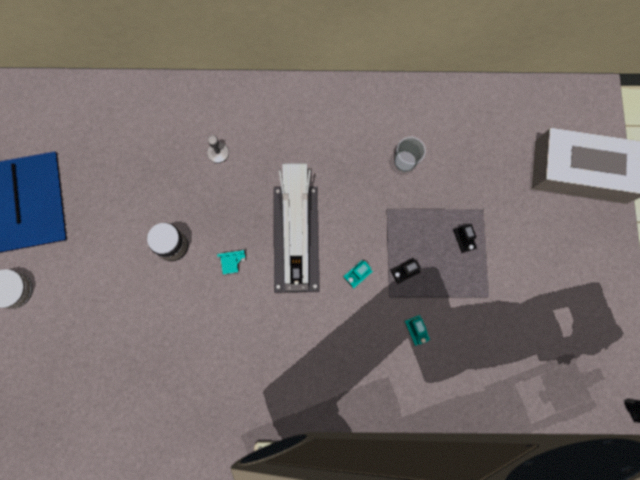

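View pics/wrist0.png

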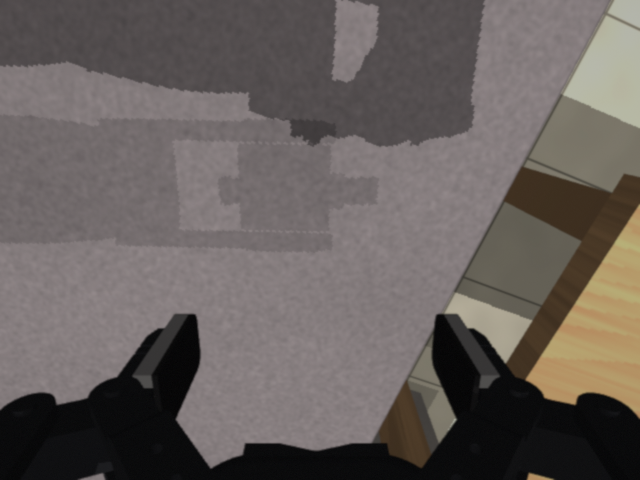

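```bash
python3 - <<'E'
import cv2
t=cv2.imread("pics/top0.png"); s=cv2.imread("pics/scene0.png")
cv2.imwrite("pics/t_rail.png",cv2.resize(t[155:300,260:335],None,fx=4,fy=4,interpolation=cv2.INTER_CUBIC))
cv2.imwrite("pics/t_cart.png",cv2.resize(t[215:295,385:490],None,fx=7,fy=7,interpolation=cv2.INTER_CUBIC))
cv2.imwrite("pics/s_rail.png",cv2.resize(s[205:335,255:385],None,fx=4.6,fy=4.6,interpolation=cv2.INTER_CUBIC))
cv2.imwrite("pics/s_cart.png",cv2.resize(s[180:240,170:290],None,fx=6.5,fy=6.5,interpolation=cv2.INTER_CUBIC))
E
```

```text
(no output)
```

View pics/t_rail.png

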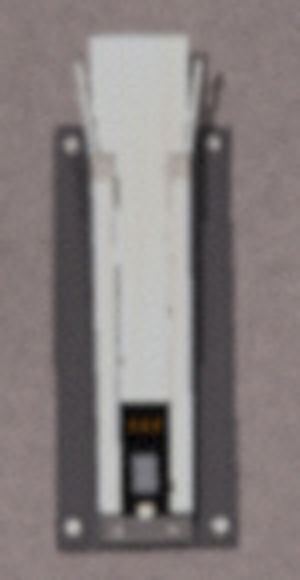

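View pics/t_cart.png

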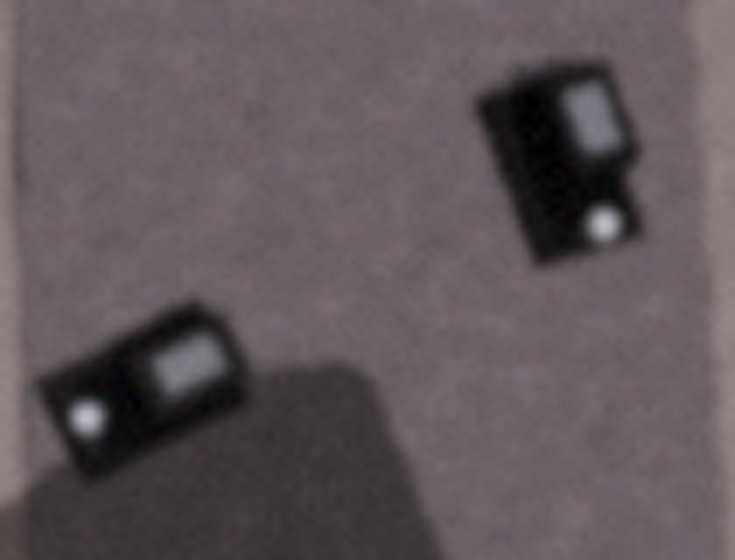

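View pics/s_rail.png

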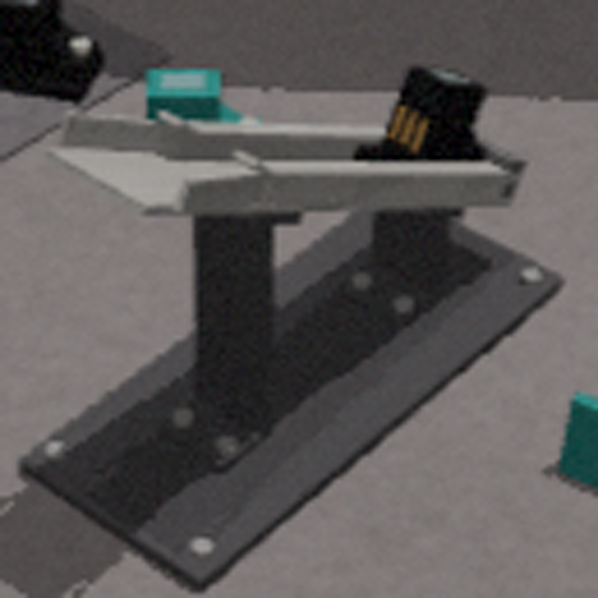

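View pics/s_cart.png

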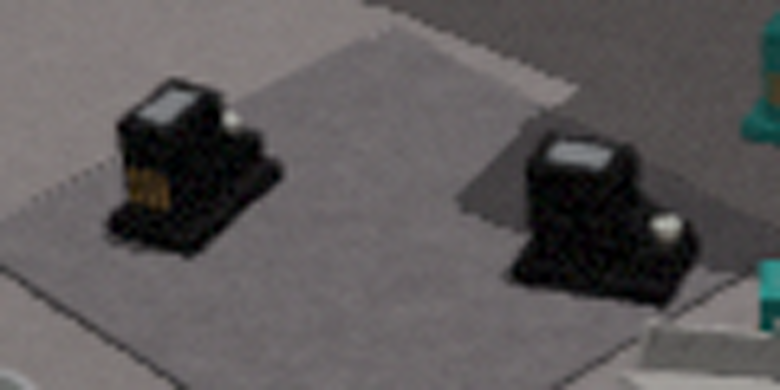

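```bash
cat > h.py <<'E'
import numpy as np, cv2
from scipy.spatial.transform import Rotation as R
def ray(c,u,v):
    M=np.array(c["camera_from_world"]);Rm=M[:3,:3];o=-Rm.T@M[:3,3]
    d=Rm.T@np.array([(u-c["cx"])/c["fx"],(v-c["cy"])/c["fy"],1]);return o,d/np.linalg.norm(d)
def plane(c,u,v,z):
    o,d=ray(c,u,v);return o+d*(z-o[2])/d[2]
def tri(c1,p1,c2,p2):
    o1,d1=ray(c1,*p1);o2,d2=ray(c2,*p2)
    s=np.linalg.lstsq(np.stack([d1,-d2],1),o2-o1,rcond=None)[0]
    a,b=o1+d1*s[0],o2+d2*s[1];return (a+b)/2,np.linalg.norm(a-b)
def proj(c,p):
    M=np.array(c["camera_from_world"]);q=M[:3,:3]@p+M[:3,3];return np.array([c["cx"]+c["fx"]*q[0]/q[2],c["cy"]+c["fy"]*q[1]/q[2]])
def blob(img,u,v,lo,hi=255,w=8):
    "centroid weighted of grey within lo..hi in the component nearest u,v"
    g=cv2.cvtColor(img,cv2.COLOR_BGR2GRAY);m=((g>=lo)&(g<=hi)).astype(np.uint8)
    x0,y0=int(u)-w,int(v)-w;m=m[y0:y0+2*w+1,x0:x0+2*w+1]
    n,l,s,c=cv2.connectedComponentsWithStats(m)
    if n<2:return None
    k=1+np.argmin(np.hypot(c[1:,0]-w,c[1:,1]-w));return c[k]+[x0,y0],s[k,4]
E
python3 - <<'E'
from station import r
from h import *
T=r.read_camera("top");S=r.read_camera("scene");t,s=T["pixels"],S["pixels"]
f=lambda b:(tuple(b[0].round(1)),int(b[1])) if b is not None else None
# labels / ports top
for n,(u,v),(us,vs),lo in [("Alab",(385+188/7,215+362/7),(170+580/6.5,180+153/6.5),85),("Aport",(385+87/7,215+416/7),(170+667/6.5,180+227/6.5),90),
 ("Blab",(385+594/7,215+117/7),(170+167/6.5,180+104/6.5),85),("Bport",(385+603/7,215+224/7),(170+232/6.5,180+120/6.5),90)]:
    a=blob(t,u,v,lo,w=5);b=blob(s,us,vs,lo,w=4)
    print(n,(round(u,1),round(v,1)),f(a),(round(us,1),round(vs,1)),f(b))
    p=a[0] if a else (u,v)
    print("  tri",tri(T,p,S,(us,vs)), "plane",plane(T,*p,0.050 if 'lab' in n else 0.022))
tb=[(70,145),(213,145),(72,526),(220,525)];tb=[(260+a/4-.4,155+b/4-.4) for a,b in tb]
sb=[(202,546),(55,448),None,(531,275)]
# scene: +y tongue-end bolt is (202,546)?; top-left is +y
sb=[(202,546),(55,448),(531,275),None]
for a,b in zip(tb,sb):
    pa=blob(t,*a,110,w=4)
    print(a,f(pa), plane(T,*(pa[0] if pa else a),0.008), tri(T,a,S,(255+b[0]/4.6-.4,205+b[1]/4.6-.4)) if b else "")
tt=[(90,35),(187,35),(143,509),(150,474)]; ss=[(148,212),(52,150)]
for a,b in zip(tt,ss): print("tongue",tri(T,(260+a[0]/4-.4,155+a[1]/4-.4),S,(255+b[0]/4.6-.4,205+b[1]/4.6-.4)))
# cart0 label top (145,474), scene (450,75)
print("c0lab",tri(T,(260+145/4-.4,155+474/4-.4),S,(255+452/4.6-.4,205+75/4.6-.4)))
E
```

```text
Alab (411.9, 266.7) ((np.float64(411.4), np.float64(266.6)), 48) (259.2, 203.5) ((np.float64(258.9), np.float64(203.2)), 27)
  tri (array([ 0.4703531 , -0.22062121,  0.04933206]), np.float64(0.0017933924826255962)) plane [ 0.470847   -0.22119589  0.05      ]
Aport (397.4, 274.4) ((np.float64(396.9), np.float64(274.3)), 18) (272.6, 214.9) ((np.float64(272.1), np.float64(214.3)), 13)
  tri (array([ 0.45676791, -0.19344423,  0.02441085]), np.float64(0.002070413036866511)) plane [ 0.45774284 -0.19469773  0.022     ]
Blab (469.9, 231.7) ((np.float64(469.1), np.float64(231.2)), 47) (195.7, 196.0) ((np.float64(194.4), np.float64(194.8)), 35)
  tri (array([ 0.54805869, -0.34817713,  0.04982371]), np.float64(0.0020765138628293955)) plane [ 0.54877486 -0.34893491  0.05      ]
Bport (471.1, 247.0) ((np.float64(470.9), np.float64(247.0)), 20) (205.7, 198.5) ((np.float64(206.6), np.float64(196.4)), 33)
  tri (array([ 0.51732899, -0.35736032,  0.0249839 ]), np.float64(0.003748765495621719)) plane [ 0.51919575 -0.3597921   0.022     ]
(277.1, 190.85) ((np.float64(277.4), np.float64(190.6)), 13) [0.64871302 0.06875752 0.008     ] (array([0.64697913, 0.06947792, 0.01143191]), np.float64(0.0006142590849812049))
(312.85, 190.85) ((np.float64(313.0), np.float64(190.5)), 8) [ 0.64959428 -0.01197281  0.008     ] (array([ 0.64783861, -0.01138551,  0.01065997]), np.float64(0.0004942753230787534))
(277.6, 286.1) ((np.float64(277.6), np.float64(286.4)), 15) [0.43141765 0.06503691 0.008     ] (array([0.43165893, 0.06500099, 0.01133506]), np.float64(0.0002315702213658167))
(314.6, 285.85) ((np.float64(314.5), np.float64(286.0)), 16) [ 0.43272485 -0.01568873  0.008     ] 
tongue (array([0.65623959, 0.05364133, 0.1730668 ]), np.float64(0.0024479057533088907))
tongue (array([0.65597388, 0.00578146, 0.17495031]), np.float64(0.0023845510484476616))
c0lab (array([0.44736918, 0.02506896, 0.10854835]), np.float64(0.00160817229732871))
```

```bash
cat >> h.py <<'E'
def rot(q): return R.from_quat([q[1],q[2],q[3],q[0]])
def toolrot(cx,cz,opt):
    cx=np.array(cx,float);cz=np.array(cz,float);cz/=np.linalg.norm(cz);cx-=cz*(cx@cz);cx/=np.linalg.norm(cx)
    s=-1 if opt=="P" else 1
    ty=s*cx;tx=-cz;return R.from_matrix(np.stack([tx,ty,np.cross(tx,ty)],1))
def delta(st,p,Rt):
    "shift(cm) in present tool axes, total turn deg in tool axes"
    R0=rot(st["tcp_rot"]);return R0.inv().apply(np.array(p)-st["ee_pos"])*100,np.degrees((R0.inv()*Rt).as_rotvec())
E
python3 - <<'E'
from station import r
from h import *
st=r.observe();print(rot(st["tcp_rot"]).as_matrix().round(3))
a=np.radians(-63.5)
for o in "PN":
    print(o,[x.round(2) for x in delta(st,[.471,-.221,.20],toolrot([np.cos(a),np.sin(a),0],[0,0,1],o))])
b=np.radians(1)
cx=[np.cos(b)*.866,np.sin(b)*.866,.5];cz=[-np.cos(b)*.5,-np.sin(b)*.5,.866]
for o in "PN":
    Rr=toolrot(cx,cz,o)
    print("rail",o,Rr.as_matrix().round(2).tolist())
E
```

```text
[[-0.     0.933  0.36 ]
 [ 0.001  0.36  -0.933]
 [-1.     0.    -0.001]]
P [array([  3.11,  36.  , -24.91]), array([-9.543e+01, -3.000e-02, -4.000e-02])]
N [array([  3.11,  36.  , -24.91]), array([ 8.457e+01, -4.000e-02,  3.000e-02])]
rail P [[0.5, -0.87, -0.02], [0.01, -0.02, 1.0], [-0.87, -0.5, 0.0]]
rail N [[0.5, 0.87, 0.02], [0.01, 0.02, -1.0], [-0.87, 0.5, -0.0]]
```

Emit:
step_arm(
  series=[
    [[0.3,3.0,-2.1],[0,0,0],8.5],
    [[0.3,3.0,-2.1],[0,0,0],8.5],
    [[0.3,3.0,-2.1],[0,0,0],8.5],
    [[0.3,3.0,-2.1],[0,0,0],8.5],
    [[0.3,3.0,-2.1],[0,0,0],8.5],
    [[0.3,3.0,-2.1],[0,0,0],8.5],
    [[0.3,3.0,-2.1],[0,0,0],8.5],
    [[0.3,3.0,-2.1],[0,0,0],8.5],
    [[0.3,3.0,-2.1],[0,0,0],8.5],
    [[0.3,3.0,-2.1],[0,0,0],8.5],
    [[0.1,3.0,-2.0],[0,0,0],8.5],
    [[0,3.0,-1.9],[0,0,0],8.5],
  ],
  newtons=40,
)

```text
t: 1.25
ee_pos: [0.4716, -0.2196, 0.2001]
tcp_rot: [0.583, 0.4, 0.583, -0.4]
force: [0.3, -0.6, 0.2]
opening: 0.0853
```

Emit:
step_arm(
  series=[
    [[0,0,0],[-7,0,0],8.5],
    [[0,0,0],[-7,0,0],8.5],
    [[0,0,0],[-7,0,0],8.5],
    [[0,0,0],[-7,0,0],8.5],
    [[0,0,0],[-7,0,0],8.5],
    [[0,0,0],[-7,0,0],8.5],
    [[0,0,0],[-7,0,0],8.5],
    [[0,0,0],[-7,0,0],8.5],
    [[0,0,0],[-7,0,0],8.5],
    [[0,0,0],[-7,0,0],8.5],
    [[0,0,0],[-7,0,0],8.5],
    [[0,0,0],[-7,0,0],8.5],
  ],
)

```text
t: 2.25
ee_pos: [0.4711, -0.2214, 0.2003]
tcp_rot: [0.701, -0.095, 0.701, 0.095]
force: [1.1, -0.4, 0.1]
opening: 0.0849
```

```bash
python3 - <<'E'
from station import r
from h import *
st=r.observe();print(st["ee_pos"],st["t"],st["q"].round(2))
c=r.read_camera("wrist");cv2.imwrite("pics/w1.png",c["pixels"])
for p in [(.471,-.221,.05),(.5485,-.348,.05)]: print(proj(c,np.array(p)))
a=np.radians(-63.5)
print([x.round(2) for x in delta(st,[.471,-.221,.1],toolrot([np.cos(a),np.sin(a),0],[0,0,1],"P"))])
E
```

```text
[ 0.47112269 -0.22135558  0.20029545] 2.25 [-0.46  0.31  1.88  0.    0.94 -0.73]
[317.05260471 216.00182995]
[364.52828017 377.32505912]
[array([10.03,  0.04, -0.  ]), array([-11.08,  -0.  ,  -0.  ])]
```

View pics/w1.png

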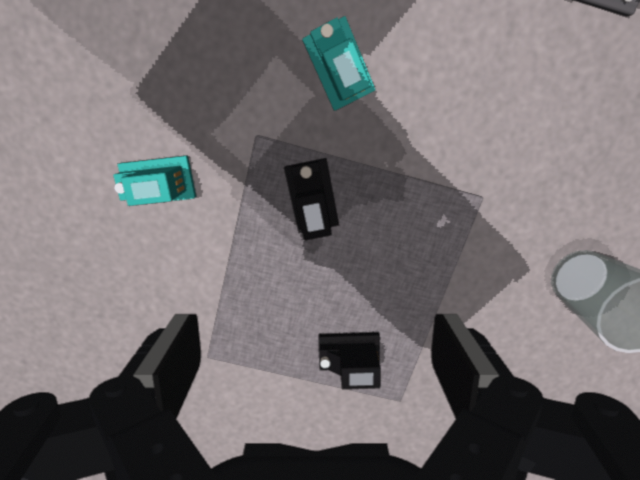

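```bash
python3 - <<'E'
from station import r
from h import *
W=r.read_camera("wrist");T=r.read_camera("top");w,t=W["pixels"],T["pixels"]
L={}
for n,p,q,lo in [("Alab",(313,217),(411.4,266.6),100),("Aport",(306,172),(396.9,274.3),90),("Blab",(361,380),(469.1,231.2),100),("Bport",(325,364),(470.9,247),110)]:
    b=blob(w,*p,lo,w=14);z=.05 if 'lab' in n else .024
    L[n]=plane(W,*b[0],z);print(n,b,L[n].round(4),"tri",tri(W,b[0],T,q))
for k in "AB":
    d=L[k+"lab"]-L[k+"port"];print(np.degrees(np.arctan2(d[1],d[0])),np.hypot(d[0],d[1]))
big=cv2.resize(w[150:250,270:350],None,fx=6,fy=6,interpolation=cv2.INTER_CUBIC);cv2.imwrite("pics/w1a.png",big)
E
```

```text
Alab (array([313.10462287, 216.92457421]), np.int32(411)) [ 0.4683 -0.2225  0.05  ] tri (array([ 0.46660546, -0.21528909,  0.07791387]), np.float64(0.0004888154216543423))
Aport (array([305.66304348, 171.90217391]), np.int32(92)) [ 0.4545 -0.1957  0.024 ] tri (array([ 0.45422239, -0.19101525,  0.04797278]), np.float64(0.0017983690567745971))
Blab (array([359.46594982, 379.02508961]), np.int32(279)) [ 0.5458 -0.3503  0.05  ] tri (array([ 0.54684544, -0.34886623,  0.05149432]), np.float64(0.003187286765887054))
Bport (array([323.46666667, 363.10666667]), np.int32(75)) [ 0.5172 -0.361   0.024 ] tri (array([ 0.51695933, -0.35759481,  0.02902156]), np.float64(0.0016866410351150268))
-62.697466116310224 0.030104529280671064
20.562960101135033 0.03053458392232506
```

View pics/w1a.png

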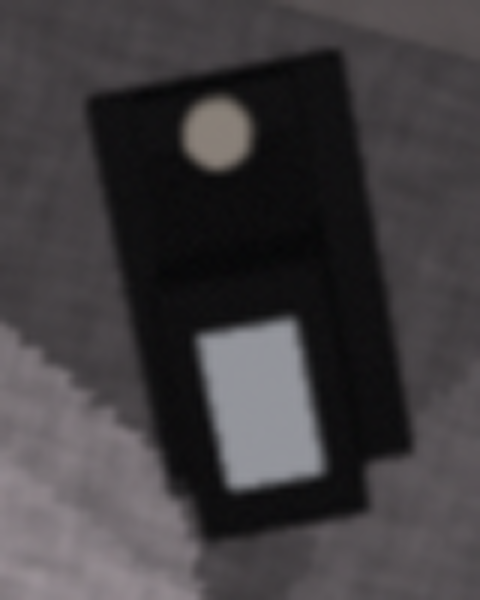

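Emit:
step_arm(
  series=[
    [[3,0,-0.15],[-6,0,0],8.5],
    [[3,0,0],[-5.5,0,0],8.5],
    [[3,0,0],[0,0,0],7],
    [[3,0,0],[0,0,0],6],
    [[3,0,0],[0,0,0],5],
    [[2,0,0],[0,0,0],4.5],
    [[0.6,0,0],[0,0,0],4.5],
    [[0,0,0],[0,0,0],4.5],
  ],
)

```text
t: 3.07
ee_pos: [0.4687, -0.2213, 0.0229]
tcp_rot: [0.687, -0.161, 0.689, 0.162]
force: [0.1, -0.2, 1.0]
opening: 0.0449
```

```bash
python3 - <<'E'
from station import r
from h import *
st=r.observe();print(st["ee_pos"],st["t"],st["opening"])
c=r.read_camera("wrist");cv2.imwrite("pics/w2.png",c["pixels"])
E
```

```text
[ 0.46865652 -0.22126547  0.0228646 ] 3.0667 0.04487044835692407
```

View pics/w2.png

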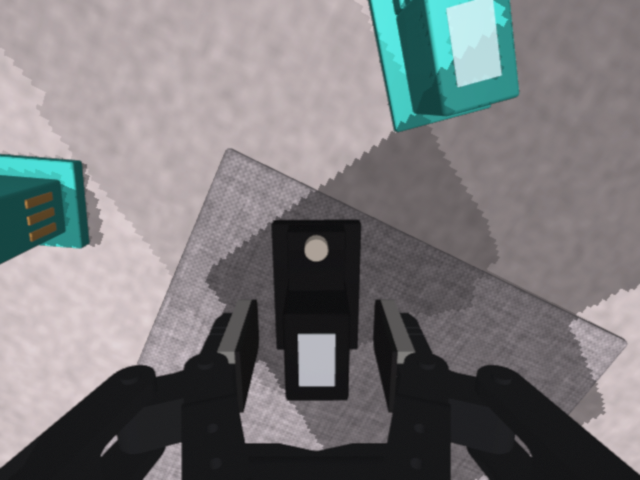

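Emit:
step_arm(
  series=[
    [[-0.1,0,0],[0,0,0],3],
    [[0,0,0],[0,0,0],1.8],
    [[0,0,0],[0,0,0],1.8],
    [[0,0,0],[0,0,0],1.8],
    [[0,0,0],[0,0,0],1.8],
  ],
)

```text
t: 3.53
ee_pos: [0.4709, -0.2224, 0.027]
tcp_rot: [0.689, -0.163, 0.687, 0.162]
force: [-0.2, -0.2, 7.7]
opening: 0.0211
```

```bash
python3 - <<'E'
from station import r
from h import *
st=r.observe();print(st["ee_pos"],st["t"],st["opening"],st["force"])
c=r.read_camera("wrist");cv2.imwrite("pics/w3.png",c["pixels"])
E
```

```text
[ 0.47092397 -0.22237871  0.02699399] 3.5333 0.021145151010961805 [-0.23038783 -0.22632346  7.72367156]
```

View pics/w3.png

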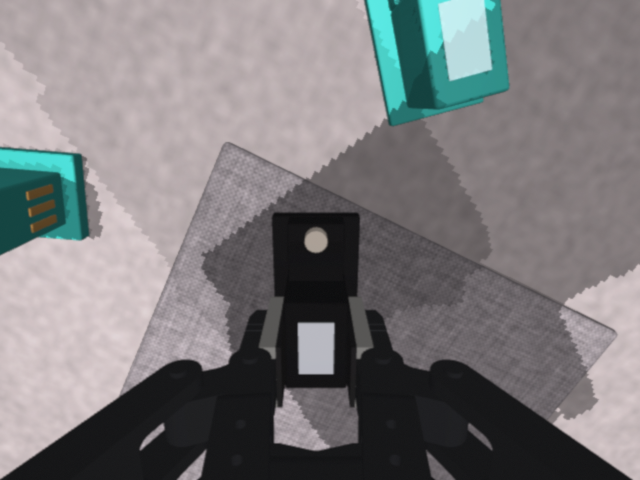

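Emit:
step_arm(
  series=[
    [[-0.5,0,0],[0,0,0],1.8],
    [[-2,0,0],[0,0,0],1.8],
    [[-4,0,0],[0,0,0],1.8],
    [[-4,0,0],[0,0,0],1.8],
    [[-4,0,0],[0,0,0],1.8],
    [[-4,0,0],[0,0,0],1.8],
    [[-4,0,0],[0,0,0],1.8],
    [[0,0,0],[0,0,0],1.8],
    [[0,0,0],[0,0,0],1.8],
  ],
)

```text
t: 4.33
ee_pos: [0.4709, -0.2224, 0.2536]
tcp_rot: [0.69, -0.164, 0.686, 0.161]
force: [-0.5, -0.6, -0.8]
opening: 0.0216
```

```bash
python3 - <<'E'
from station import r
from h import *
st=r.observe();print(st["ee_pos"],st["t"],st["opening"],st["force"])
c=r.read_camera("wrist");cv2.imwrite("pics/w4.png",c["pixels"])
b=np.radians(1)
cx=[np.cos(b)*.866,np.sin(b)*.866,.5];cz=[-np.cos(b)*.5,-np.sin(b)*.5,.866]
st2=dict(st)
Rt=toolrot(cx,cz,"P");d=delta(st,[.62,.03,.3],Rt);print(d[0].round(2),d[1].round(2))
# world-shift in present tool axes; then turn about world z to yaw, then pitch about tool z
E
```

```text
[ 0.47090503 -0.22240041  0.25360187] 4.3333 0.021611205335074806 [-0.4815296  -0.633994   -0.76001751]
[-4.63 15.88 24.64] [-62.88 -16.82 -26.35]
```

View pics/w4.png

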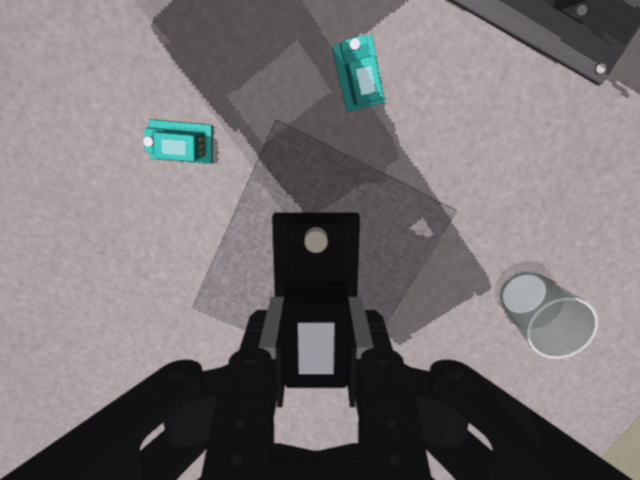

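```bash
cat >> h.py <<'E'
b_=np.radians(1.0)
S0=np.array([.4393,.0255,.050])
UX=np.array([np.cos(b_)*np.cos(np.pi/6),np.sin(b_)*np.cos(np.pi/6),.5]);UZ=np.array([-np.cos(b_)*.5,-np.sin(b_)*.5,np.cos(np.pi/6)]);UY=np.cross(UZ,UX)
def rail(p): return S0+UX*p[0]+UY*p[1]+UZ*p[2]
def torail(p):
    d=np.array(p)-S0;return np.array([d@UX,d@UY,d@UZ])*1000
def intool(st,W,u,v,x):
    "point at pixel on plane tool-x = x (m), tool coords mm"
    o,d=ray(W,u,v);Ro=rot(st["tcp_rot"]).inv();o=Ro.apply(o-st["ee_pos"]);d=Ro.apply(d)
    return (o+d*(x-o[0])/d[0])*1000
E
python3 - <<'E'
from station import r
from h import *
st=r.observe();W=r.read_camera("wrist")
for n,u,v,x in [("fl",273,213,.016),("fr",359,213,.016),("label",316,348,-.023),("port",316,240,.003),("labTail",316,374,-.023)]: print(n,intool(st,W,u,v,x).round(1))
p=rail([.239,0,.083]);print(p)
for o in "P":
    d=delta(st,p,toolrot(UX,UZ,o));print(d[0].round(2),d[1].round(2),np.linalg.norm(d[1]))
E
```

```text
fl [ 16.   38.2 -18.2]
fr [16.  38.3 16.5]
label [-23.    1.1  -0.8]
port [ 3.  31.1 -0.9]
labTail [-23.   -9.4  -0.8]
[0.60475487 0.02838803 0.24138011]
[ 1.01 16.33 23.27] [-62.89 -16.84 -26.61] 70.33155891256497
```

Emit:
step_arm(
  series=[
    [[0,2.0,2.9],[0,0,0],1.8],
    [[0,2.0,2.9],[0,0,0],1.8],
    [[0,2.0,2.9],[0,0,0],1.8],
    [[0,2.0,2.9],[0,0,0],1.8],
    [[0,2.0,2.9],[0,0,0],1.8],
    [[0,2.1,2.9],[0,0,0],1.8],
    [[0,2.1,2.9],[0,0,0],1.8],
    [[0,2.1,2.9],[0,0,0],1.8],
  ],
)

```text
t: 5.1
ee_pos: [0.6035, 0.0295, 0.2478]
tcp_rot: [0.687, -0.162, 0.69, 0.163]
force: [0.5, -0.6, -0.7]
opening: 0.0213
```

Emit:
step_arm(
  series=[
    [[0,0,0],[-5.7,-1.5,-2.4],1.8],
    [[0,0,0],[-5.7,-1.5,-2.4],1.8],
    [[0,0,0],[-5.7,-1.5,-2.4],1.8],
    [[0,0,0],[-5.7,-1.5,-2.4],1.8],
    [[0,0,0],[-5.7,-1.5,-2.4],1.8],
    [[0,0,0],[-5.7,-1.5,-2.4],1.8],
    [[0,0,0],[-5.7,-1.5,-2.4],1.8],
    [[0,0,0],[-5.7,-1.5,-2.4],1.8],
    [[0,0,0],[-5.7,-1.5,-2.4],1.8],
    [[0,0,0],[-5.7,-1.5,-2.4],1.8],
    [[0,0,0],[-5.7,-1.6,-2.5],1.8],
    [[0,0,0],[0,0,0],1.8],
  ],
)

```text
t: 6.1
ee_pos: [0.601, 0.0273, 0.2467]
tcp_rot: [-0.607, 0.614, -0.352, -0.362]
force: [-0.3, 0.4, -0.8]
opening: 0.0209
```

```bash
python3 - <<'E'
from station import r
from h import *
st=r.observe();print(st["ee_pos"],st["t"],st["opening"],st["force"],st["q"].round(2))
W=r.read_camera("wrist");cv2.imwrite("pics/w5.png",W["pixels"])
d=delta(st,rail([.239,0,.083]),toolrot(UX,UZ,"P"));print(d[0].round(2),d[1].round(2))
for n,p in [("mouthL",[.18,.0135,.0125]),("mouthR",[.18,-.0135,.0125]),("stop",[0,0,.018]),("lab0",[.036,0,.046])]: print(n,proj(W,rail(p)).round(1))
E
```

```text
[0.60096483 0.02730152 0.2466737 ] 6.1 0.02090977176289636 [-0.29469497  0.38693008 -0.79352293] [ 0.03  0.2   2.01 -0.02  0.41 -1.55]
[ 0.65 -0.07  0.1 ] [ 0.06 -0.04 -0.66]
mouthL [344.  150.8]
mouthR [293.5 150.6]
stop [ 321.  -319.8]
lab0 [ 321.2 -259.9]
```

View pics/w5.png

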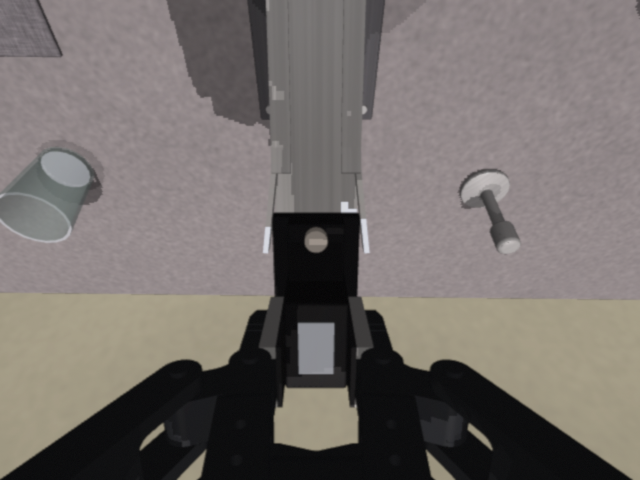

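```bash
python3 - <<'E'
import cv2
from h import *
w=cv2.imread("pics/w5.png")
cv2.imwrite("pics/w5z.png",cv2.resize(w[60:260,240:400],None,fx=5,fy=3,interpolation=cv2.INTER_CUBIC))
E
```

```text
(no output)
```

View pics/w5z.png

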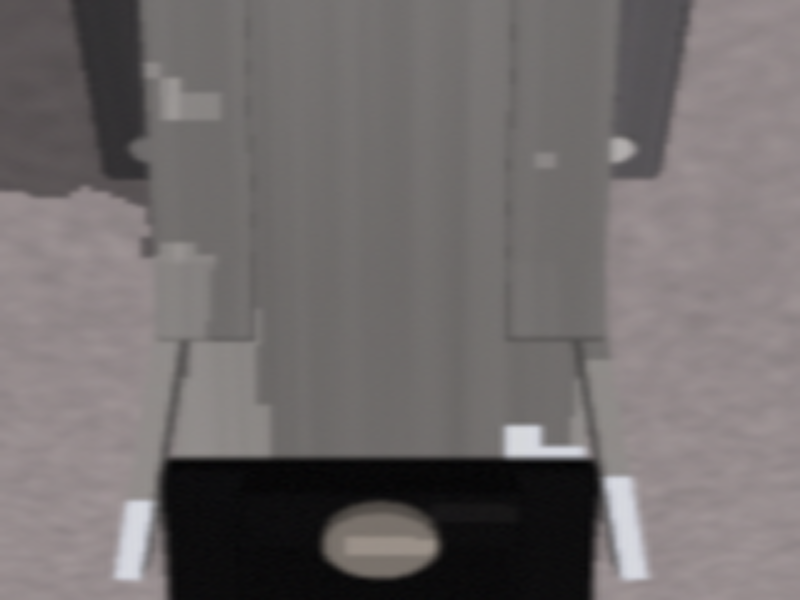

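```bash
python3 - <<'E'
from station import r
from h import *
st=r.observe();W=r.read_camera("wrist")
for p in ([.193,.0135,.017],[.193,-.0135,.017]):
    q=proj(W,rail(p)); M=np.array(W["camera_from_world"]);print(q.round(1),(M[:3,:3]@rail(p)+M[:3,3])[2])
print("TCP rail",torail(st["ee_pos"]))
for n,(u,v) in dict(L=(290.8,173.3),R=(341.6,173.3)).items():
    o,d=ray(W,u,v)
    # plane z_rail=17
    for h in (.014,.017,.020):
        s=((S0+UZ*h-o)@UZ)/(d@UZ);print(n,h,torail(o+d*s).round(1))
E
```

```text
[343.6 173.8] 0.21617784556874198
[293.  174.1] 0.21628795386149396
TCP rail [239.58648213  -1.05802874  89.72426422]
L 0.014 [193.  -14.9  14. ]
L 0.017 [192.6 -14.7  17. ]
L 0.02 [192.1 -14.5  20. ]
R 0.014 [193.2  12.6  14. ]
R 0.017 [192.7  12.4  17. ]
R 0.02 [192.3  12.2  20. ]
```

Emit:
step_arm(
  series=[
    [[1.5,0,0],[0,0,-0.6],1.8],
    [[1.5,0,0],[0,0,0],1.8],
    [[1.5,0,0],[0,0,0],1.8],
    [[1,0,0],[0,0,0],1.8],
    [[0.3,0,0],[0,0,0],1.8],
    [[0,0,0],[0,0,0],1.8],
  ],
)

```text
t: 6.7
ee_pos: [0.6334, 0.0284, 0.1989]
tcp_rot: [-0.611, 0.615, -0.349, -0.357]
force: [-0.6, 1.6, -0.7]
opening: 0.0214
```

```bash
sed -i 's/^S0=.*/S0=np.array([.4393,.0244,.050])/' h.py; cat > chk.py <<'E'
import sys
from station import r
from h import *
st=r.observe();Ro=rot(st["tcp_rot"]);print("t",st["t"],"rail",torail(st["ee_pos"]).round(1),"turn",np.degrees((Ro.inv()*toolrot(UX,UZ,sys.argv[1])).as_rotvec()).round(2),"F rail",[round(float(st["force"]@a),1) for a in (UX,UY,UZ)],"open",st["opening"].round(4))
if len(sys.argv)>2:
    n=sys.argv[3] if len(sys.argv)>3 else "wrist"
    W=r.read_camera(n);cv2.imwrite(f"pics/{sys.argv[2]}.png",W["pixels"])
E
python3 chk.py P w6
```

```text
Traceback (most recent call last):
  File "chk.py", line 4, in <module>
    st=r.observe();Ro=rot(st["tcp_rot"]);print("t",st["t"],"rail",torail(st["ee_pos"]).round(1),"turn",np.degrees((Ro.inv()*toolrot(UX,UZ,sys.argv[1])).as_rotvec()).round(2),"F rail",[round(float(st["force"]@a),1) for a in (UX,UY,UZ)],"open",st["opening"].round(4))
                                                                                                                                                                                                                                                  ^^^^^^^^^^^^^^^^^^^
AttributeError: 'float' object has no attribute 'round'
```

```bash
sed -i 's/st\["opening"\].round(4)/round(st["opening"],4)/' chk.py; python3 chk.py P w6
```

```text
t 6.7 rail [242.6   0.6  31.9] turn [-0.27 -0.07  0.13] F rail [-0.9, 1.6, -0.3] open 0.0214
```

View pics/w6.png

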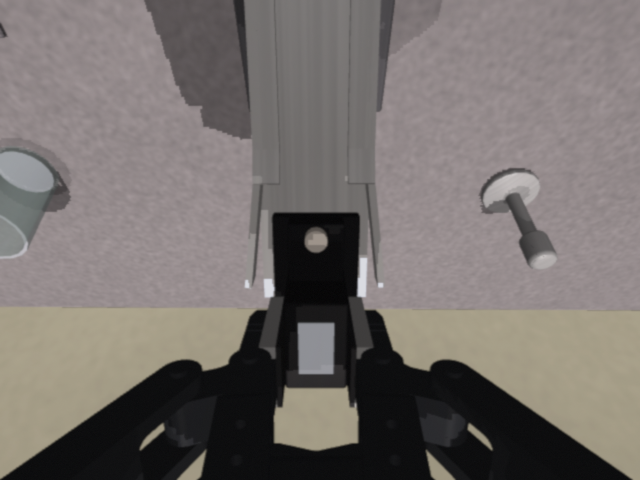

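Emit:
step_arm(
  series=[
    [[0.3,0,-0.07],[-0.3,0,0],1.8],
    [[0.2,0,0],[0,0,0],1.8],
    [[0.1,0,0],[0,0,0],1.8],
    [[0.1,0,0],[0,0,0],1.8],
    [[0,0,0],[0,0,0],1.8],
  ],
)

```text
t: 7.17
ee_pos: [0.6369, 0.0275, 0.1942]
tcp_rot: [-0.609, 0.617, -0.347, -0.357]
force: [-0.1, -0.5, -0.8]
opening: 0.0215
```

```bash
python3 chk.py P s7 scene;python3 chk.py P w7;  python3 -c "
import cv2
s=cv2.imread('pics/s7.png');cv2.imwrite('pics/s7z.png',cv2.resize(s[150:270,230:390],None,fx=5,fy=5,interpolation=cv2.INTER_CUBIC))
s=cv2.imread('pics/w7.png');cv2.imwrite('pics/w7z.png',cv2.resize(s[100:300,220:420],None,fx=3,fy=3,interpolation=cv2.INTER_CUBIC))"
```

```text
t 7.1667 rail [243.3  -0.3  26.1] turn [ 0.1  -0.07  0.27] F rail [-0.5, -0.5, -0.6] open 0.0215
t 7.2167 rail [243.3  -0.3  26.1] turn [ 0.1  -0.07  0.27] F rail [-0.0, -0.1, -0.7] open 0.0211
```

View pics/s7z.png

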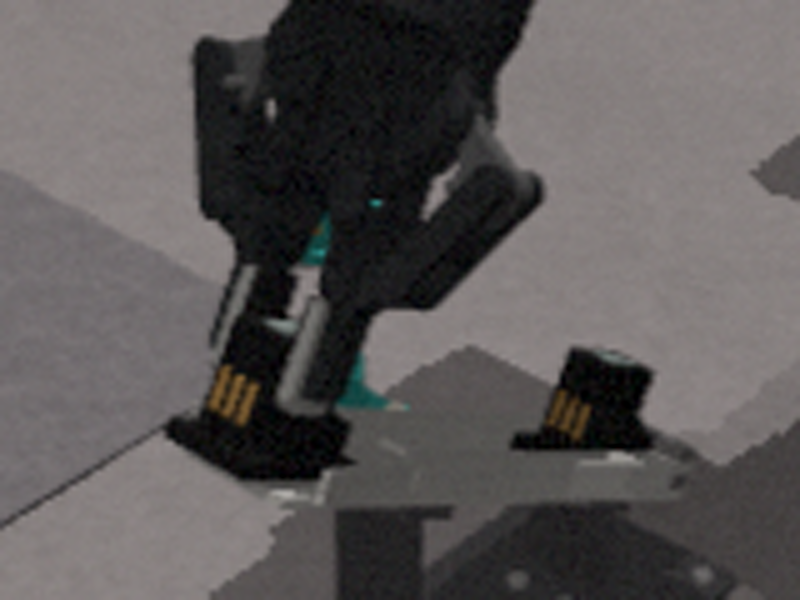

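View pics/w7z.png

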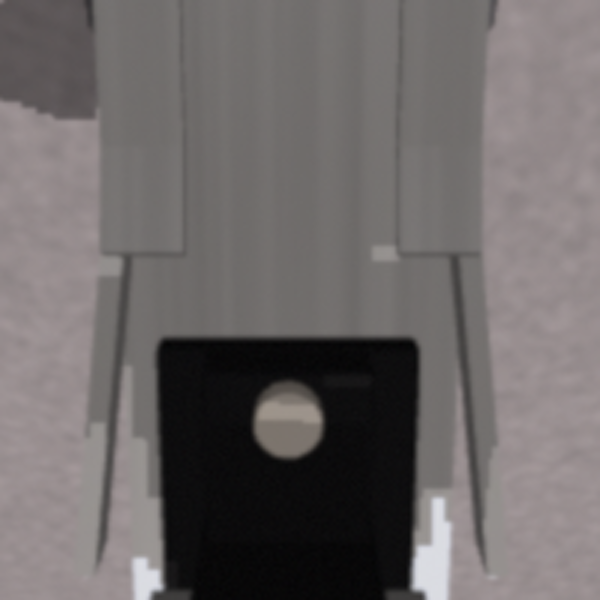

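Emit:
step_arm(
  series=[
    [[0.1,0,0.03],[0,0,0.3],1.8],
    [[0.1,0,0],[0,0,0],1.8],
    [[0,0,0],[0,0,0],1.8],
  ],
)

```text
t: 7.52
ee_pos: [0.638, 0.0279, 0.1923]
tcp_rot: [-0.608, 0.616, -0.348, -0.359]
force: [0.4, -0.8, -1.0]
opening: 0.0213
```

```bash
python3 chk.py P
```

```text
t 7.5167 rail [243.3   0.   23.9] turn [ 0.11 -0.07 -0.04] F rail [-0.1, -0.8, -1.0] open 0.0213
```

Emit:
step_arm(
  series=[
    [[0.1,0,0],[0,0,0],1.8],
    [[0,0,0],[0,0,0],1.8],
  ],
)

```text
t: 7.68
ee_pos: [0.6383, 0.0279, 0.1919]
tcp_rot: [-0.608, 0.616, -0.348, -0.359]
force: [-4.5, 0.6, 4.3]
opening: 0.021
```

```bash
python3 chk.py P
```

```text
t 7.6833 rail [243.3   0.   23.4] turn [ 0.11 -0.07 -0.03] F rail [-1.7, 0.7, 5.9] open 0.021
```

Emit:
step_arm(
  series=[
    [[0.1,0,0],[0,0,0],1.8],
    [[0,0,0],[0,0,0],1.8],
  ],
)

```text
t: 7.85
ee_pos: [0.6384, 0.0278, 0.1919]
tcp_rot: [-0.608, 0.616, -0.348, -0.359]
force: [-13.0, -1.5, 16.1]
opening: 0.0212
```

```bash
python3 chk.py P
```

```text
t 7.85 rail [243.4  -0.   23.3] turn [ 0.1  -0.07 -0.01] F rail [-3.2, -1.2, 20.4] open 0.0212
```

Emit:
step_arm(
  series=[
    [[-0.2,0,0],[0,0,0],1.8],
    [[0,0.4,0],[0,0,0],1.8],
    [[0,0.4,0],[0,0,0],1.8],
    [[0,0.4,0],[0,0,0],1.8],
    [[0,0.4,0],[0,0,0],1.8],
    [[0,0.4,0],[0,0,0],1.8],
    [[0,0,0],[0,0,0],1.8],
  ],
)

```text
t: 8.43
ee_pos: [0.6193, 0.0275, 0.1813]
tcp_rot: [-0.608, 0.616, -0.349, -0.36]
force: [0.5, -0.9, -0.5]
opening: 0.0213
```

```bash
python3 chk.py P w8;  python3 -c "
import cv2
s=cv2.imread('pics/w8.png');cv2.imwrite('pics/w8z.png',cv2.resize(s[100:300,220:420],None,fx=3,fy=3,interpolation=cv2.INTER_CUBIC))"
```

```text
t 8.4333 rail [221.5   0.   23.7] turn [ 0.11 -0.07 -0.16] F rail [0.2, -0.9, -0.7] open 0.0213
```

View pics/w8z.png

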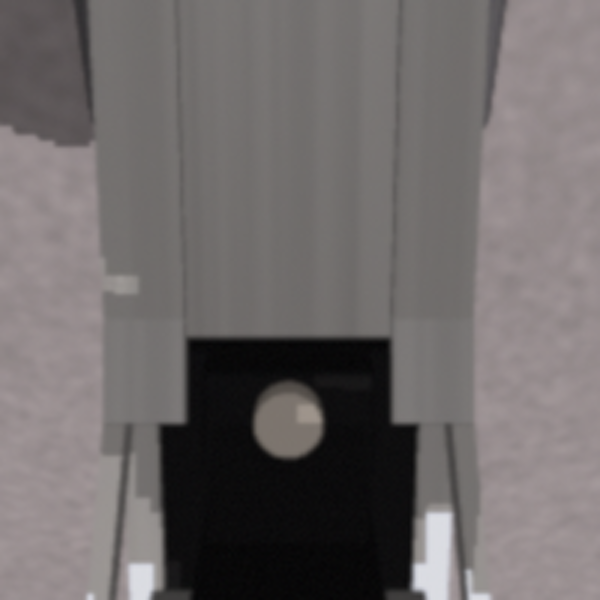

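Emit:
step_arm(
  series=[
    [[0,0.5,0],[0,0,0],1.8],
    [[0,0.5,0],[0,0,0],1.8],
    [[0,0.5,0],[0,0,0],1.8],
    [[0,0.5,0],[0,0,0],1.8],
    [[0,0.5,0],[0,0,0],1.8],
    [[0,0,0],[0,0,0],1.8],
  ],
)

```text
t: 8.98
ee_pos: [0.5973, 0.0271, 0.1689]
tcp_rot: [-0.608, 0.616, -0.349, -0.36]
force: [-0.5, 0.1, -0.6]
opening: 0.0214
```

```bash
python3 chk.py P
```

```text
t 8.9833 rail [ 1.963e+02 -1.000e-01  2.390e+01] turn [ 0.11 -0.07 -0.16] F rail [-0.7, 0.1, -0.2] open 0.0214
```

Emit:
step_arm(
  series=[
    [[0,0.5,0],[0,0,0],1.8],
    [[0,0.5,0],[0,0,0],1.8],
    [[0,0.5,0],[0,0,0],1.8],
    [[0,0.5,0],[0,0,0],1.8],
    [[0,0.5,0],[0,0,0],1.8],
    [[0,0,0],[0,0,0],1.8],
  ],
)

```text
t: 9.48
ee_pos: [0.5757, 0.0267, 0.1565]
tcp_rot: [-0.608, 0.616, -0.349, -0.36]
force: [-0.3, 0.5, -0.2]
opening: 0.0209
```

```bash
python3 chk.py P
```

```text
t 9.4833 rail [ 1.714e+02 -1.000e-01  2.400e+01] turn [ 0.11 -0.07 -0.16] F rail [-0.4, 0.5, -0.0] open 0.0209
```

Emit:
step_arm(
  series=[
    [[0,0.6,0],[0,0,0],1.8],
    [[0,0.6,0],[0,0,0],1.8],
    [[0,0.6,0],[0,0,0],1.8],
    [[0,0.6,0],[0,0,0],1.8],
    [[0,0.6,0],[0,0,0],1.8],
    [[0,0.6,0],[0,0,0],1.8],
    [[0,0.6,0],[0,0,0],1.8],
    [[0,0.6,0],[0,0,0],1.8],
    [[0,0.6,0],[0,0,0],1.8],
    [[0,0.6,0],[0,0,0],1.8],
    [[0,0.2,0],[0,0,0],1.8],
    [[0,0,0],[0,0,0],1.8],
  ],
)

```text
t: 10.48
ee_pos: [0.5297, 0.0267, 0.1416]
tcp_rot: [-0.604, 0.612, -0.356, -0.365]
force: [16.3, 0.5, -19.7]
opening: 0.0207
```

```bash
python3 chk.py P w9
```

```text
t 10.4833 rail [124.1   0.7  34.2] turn [ 0.11 -0.19 -1.34] F rail [4.3, 0.2, -25.2] open 0.0207
```

View pics/w9.png

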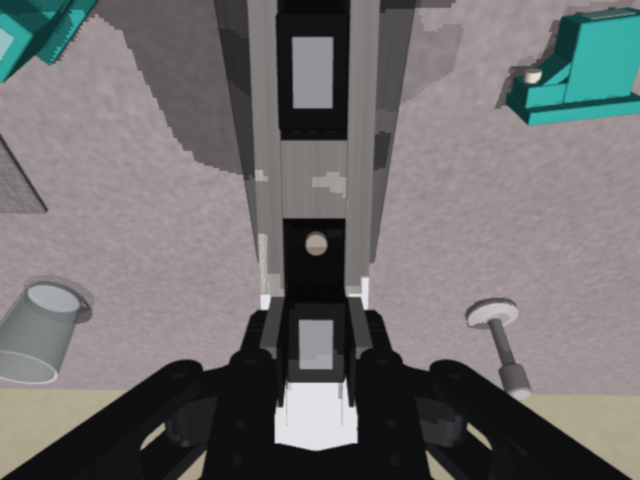

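```bash
python3 - <<'E'
from station import r
print(r.observe()["q"].round(3))
E
```

```text
[ 0.034  0.312  2.222 -0.108  0.108 -1.451]
```

```bash
cat > kin.py <<'E'
import numpy as np
D=[((.42365,1.63051,1.08863),(np.hypot(.224595,.582791),.230737)),((.31,1.88,.94),(np.hypot(.47112,.22136),.2003)),((.20,2.01,.41),(np.hypot(.60096,.0273),.24667)),((.312,2.222,.108),(.5304,.1416))]
A=[];B=[]
for (a,b,c),(r,z) in D:
    A+= [[1,np.sin(a),np.sin(a+b),np.sin(a+b+c),0],[0,np.cos(a),np.cos(a+b),np.cos(a+b+c),1]];B+=[r,z]
A=np.array(A);B=np.array(B)
P=np.linalg.lstsq(A,B,rcond=None)[0]
def ik(r,z,tilt):
    s=np.pi-np.radians(tilt);a0,a2,a3,L,d=P
    x=r-a0-L*np.sin(s);y=z-d-L*np.cos(s);D2=x*x+y*y
    q3=np.arccos((D2-a2*a2-a3*a3)/(2*a2*a3));q2=np.arctan2(x,y)-np.arctan2(a3*np.sin(q3),a2+a3*np.cos(q3));return q2,q3,s-q2-q3
if __name__=="__main__":
    print(P,A@P-B)
    from h import *
    for X in (.124,.097,.155,.19):
        for t in (0,10,20,30):
            p=rail([X,0,.026]);print(X,t,np.round(ik(np.hypot(p[0],p[1]),p[2],t),2))
E
python3 kin.py
```

```text
[-0.01757246  0.5636589   0.45367795  0.26772964  0.19992006] [-0.00904559  0.00443057  0.00639598  0.00539098 -0.00966228  0.00290002
  0.0123119  -0.01272156]
0.124 0 [0.41 1.93 0.8 ]
0.124 10 [0.35 2.03 0.58]
0.124 20 [0.31 2.14 0.34]
0.124 30 [0.29 2.25 0.08]
0.097 0 [0.4  1.99 0.75]
0.097 10 [0.34 2.1  0.53]
0.097 20 [0.3  2.2  0.29]
0.097 30 [0.29 2.31 0.02]
0.155 0 [0.43 1.85 0.86]
0.155 10 [0.37 1.96 0.64]
0.155 20 [0.32 2.07 0.4 ]
0.155 30 [0.3  2.18 0.14]
0.19 0 [0.45 1.76 0.93]
0.19 10 [0.39 1.88 0.7 ]
0.19 20 [0.34 1.99 0.46]
0.19 30 [0.31 2.1  0.21]
```

Emit:
step_arm(
  series=[
    [[0,0,0],[0,0,0],1.8],
    [[0.2,0.1,-0.03],[0,0,4],1.8],
    [[0.2,0.1,-0.03],[0,0,4],1.8],
    [[0.2,0,0],[0,0,3],1.8],
    [[0,0,0],[0,0,0],1.8],
  ],
  newtons=20,
)

```text
t: 10.95
ee_pos: [0.5286, 0.026, 0.136]
tcp_rot: [-0.565, 0.575, -0.415, -0.423]
force: [-8.6, 0.5, 11.8]
opening: 0.021
```

```bash
python3 chk.py P w10; python3 chk.py P s10 scene;python3 -c "
import cv2
s=cv2.imread('pics/s10.png');cv2.imwrite('pics/s10z.png',cv2.resize(s[150:270,230:390],None,fx=5,fy=5,interpolation=cv2.INTER_CUBIC))
from station import r
print(r.observe()['q'].round(3))"
```

```text
t 10.95 rail [1.203e+02 1.000e-01 2.990e+01] turn [  0.08  -0.21 -12.63] F rail [-1.5, 0.7, 14.6] open 0.021
t 11.0 rail [1.203e+02 1.000e-01 2.980e+01] turn [  0.08  -0.21 -12.48] F rail [-0.5, -0.0, 12.1] open 0.021
[ 0.031  0.336  2.107 -0.021  0.392 -1.539]
```

View pics/w10.png

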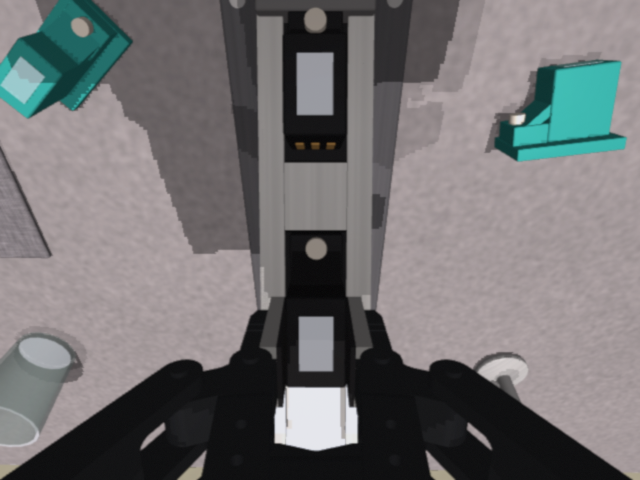

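View pics/s10z.png

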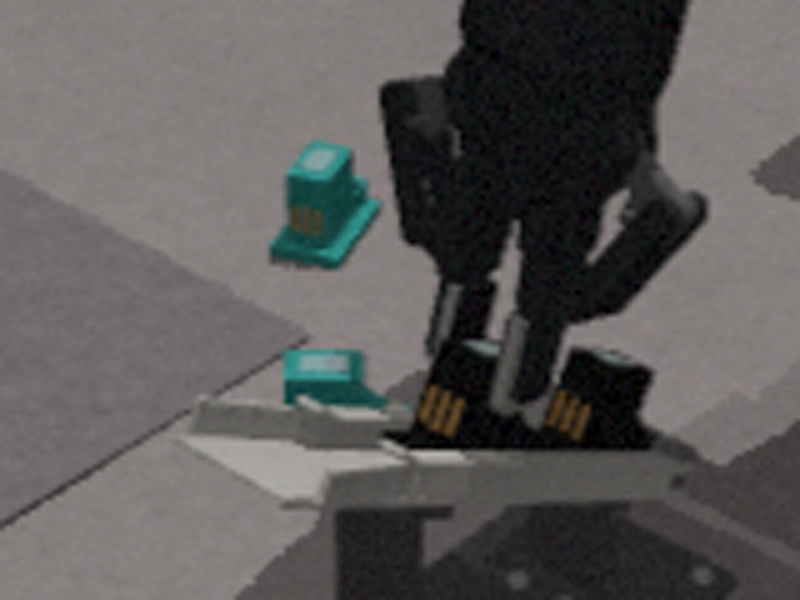

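Emit:
step_arm(
  series=[
    [[-0.08,0.02,0],[0,0,0],1.8],
    [[0.11,0.49,0],[0,0,0],1.8],
    [[0.11,0.49,0],[0,0,0],1.8],
    [[0.11,0.49,0],[0,0,0],1.8],
    [[0,0,0],[0,0,0],1.8],
  ],
)

```text
t: 11.47
ee_pos: [0.5132, 0.0257, 0.1274]
tcp_rot: [-0.565, 0.575, -0.414, -0.423]
force: [-2.3, 0.4, 1.2]
opening: 0.021
```

```bash
python3 chk.py P w11
```

```text
t 11.4667 rail [102.7   0.   30.1] turn [  0.09  -0.21 -12.58] F rail [-1.4, 0.4, 2.2] open 0.021
```

View pics/w11.png

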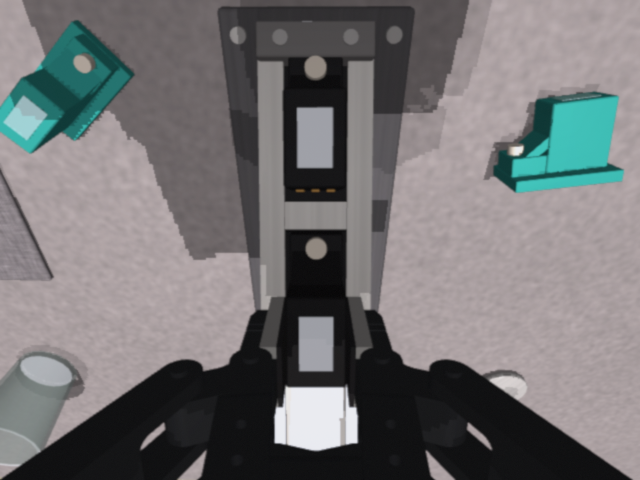

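Emit:
step_arm(
  series=[
    [[0.08,0.36,0],[0,0,0],1.8],
    [[0.08,0.36,0],[0,0,0],1.8],
    [[0.08,0.36,0],[0,0,0],1.8],
    [[0.02,0.1,0],[0,0,0],1.8],
    [[0,0,0],[0,0,0],1.8],
  ],
)

```text
t: 11.93
ee_pos: [0.5039, 0.0255, 0.122]
tcp_rot: [-0.565, 0.575, -0.414, -0.422]
force: [-1.5, -0.0, 0.9]
opening: 0.021
```

```bash
python3 chk.py P
```

```text
t 11.9333 rail [91.9 -0.  30. ] turn [  0.09  -0.21 -12.51] F rail [-0.8, -0.0, 1.6] open 0.021
```

Emit:
step_arm(
  series=[
    [[0.02,0.1,0],[0,0,0],1.8],
    [[0.02,0.1,0],[0,0,0],1.8],
    [[0,0,0],[0,0,0],1.8],
  ],
)

```text
t: 12.18
ee_pos: [0.503, 0.0255, 0.1214]
tcp_rot: [-0.566, 0.575, -0.414, -0.422]
force: [-1.2, 0.5, 2.3]
opening: 0.0208
```

```bash
python3 chk.py P w12
```

```text
t 12.1833 rail [90.8  0.  30. ] turn [  0.09  -0.21 -12.42] F rail [0.1, 0.5, 2.6] open 0.0208
```

View pics/w12.png

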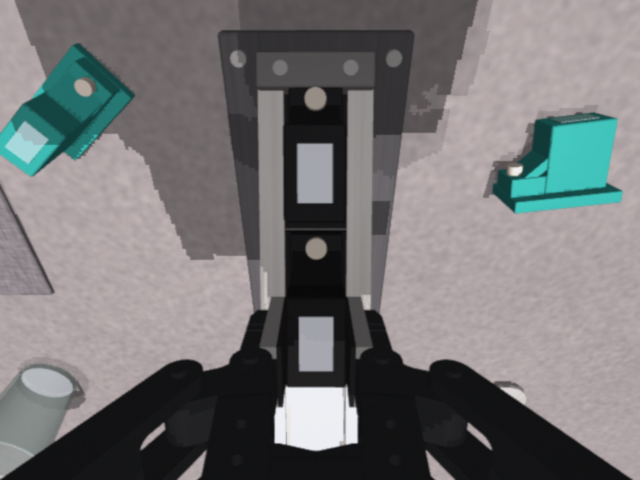

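Emit:
step_arm(
  series=[
    [[0.02,0.1,0],[0,0,0],1.8],
    [[0.01,0.05,0],[0,0,0],1.8],
    [[0,0,0],[0,0,0],1.8],
  ],
)

```text
t: 12.48
ee_pos: [0.5023, 0.0255, 0.121]
tcp_rot: [-0.566, 0.576, -0.413, -0.421]
force: [0.8, 0.1, 1.5]
opening: 0.021
```

```bash
python3 chk.py P
```

```text
t 12.4833 rail [90.   0.  29.9] turn [  0.09  -0.21 -12.35] F rail [1.4, 0.1, 0.9] open 0.021
```

Emit:
step_arm(
  series=[
    [[0.01,0.05,0],[0,0,0],1.8],
    [[0,0,0],[0,0,0],1.8],
  ],
)

```text
t: 12.65
ee_pos: [0.5023, 0.0255, 0.1209]
tcp_rot: [-0.566, 0.576, -0.413, -0.421]
force: [3.4, -0.4, 2.3]
opening: 0.0213
```

```bash
python3 chk.py P w13; python3 -c "
import cv2
s=cv2.imread('pics/w13.png');cv2.imwrite('pics/w13z.png',cv2.resize(s[60:320,240:400],None,fx=3,fy=2,interpolation=cv2.INTER_CUBIC))"
```

```text
t 12.65 rail [90.   0.  29.9] turn [  0.09  -0.2  -12.3 ] F rail [4.1, -0.5, 0.3] open 0.0213
```

View pics/w13z.png

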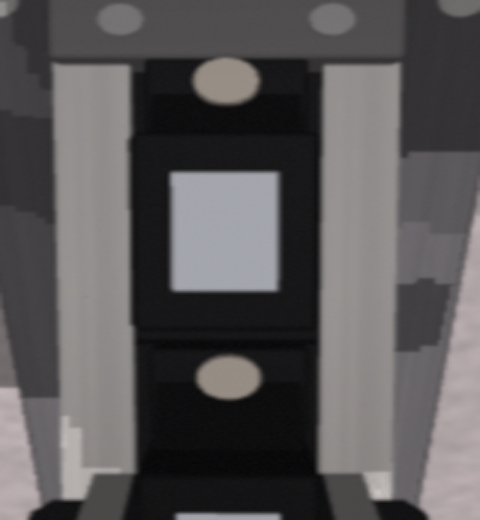

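Emit:
step_arm(
  series=[
    [[0,0,0],[0,0,0],2.6],
    [[0,0,0],[0,0,0],4],
    [[0,0,0],[0,0,0],5],
    [[-1,0,0],[0,0,0],5],
    [[-3,0,0],[0,0,0],5],
    [[-4,0,0],[0,0,0],8.5],
    [[-4,0,0],[0,0,0],8.5],
    [[-2,0,0],[0,0,0],8.5],
  ],
  newtons=40,
)

```text
t: 13.37
ee_pos: [0.4583, 0.0253, 0.2578]
tcp_rot: [-0.566, 0.576, -0.413, -0.421]
force: [1.1, -0.4, -0.1]
opening: 0.0837
```

```bash
python3 - <<'E'
from station import r
from h import *
st=r.observe();print(st["t"],st["ee_pos"],st["q"].round(2))
W=r.read_camera("wrist");cv2.imwrite("pics/w14.png",W["pixels"])
a=np.radians(20)
for t in (0,10):
    # tool 'N' : tool tips pitched so that, at rail, tilt=20 => 10deg relative
    cx=np.array([np.cos(a),np.sin(a),0]);cz=np.array([0,0,1.])
    ph=np.radians(t);x2=cx*np.cos(ph)-cz*np.sin(ph)*1;z2=cz*np.cos(ph)+cx*np.sin(ph)
    d=delta(st,[.547,-.3495,.2],toolrot(x2,z2,"N"));print(t,d[0].round(2),d[1].round(2),toolrot(x2,z2,"N").as_matrix()[:,0].round(2))
E
```

```text
13.3667 [0.45834494 0.02532372 0.25780432] [ 0.04  0.01  2.14 -0.01  0.68 -1.54]
0 [  8.14  -6.01 -37.61] [159.28  24.83   4.46] [-0.  0. -1.]
10 [  8.14  -6.01 -37.61] [156.36  38.58   2.13] [-0.16 -0.06 -0.98]
```

View pics/w14.png

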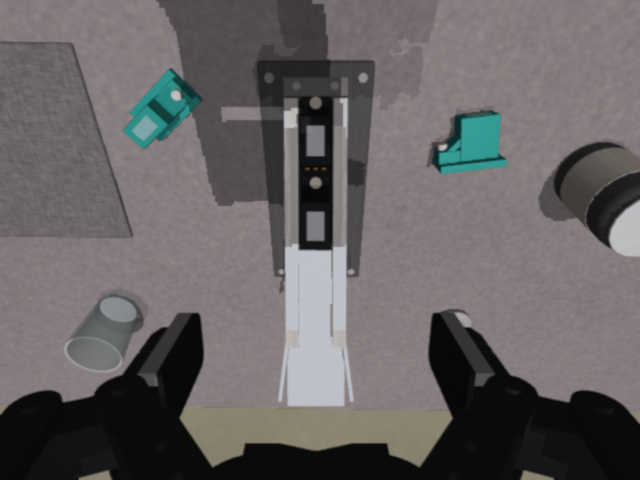

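Emit:
step_arm(
  series=[
    [[0,0,0],[0,0,6],8.5],
    [[0,0,0],[0,0,6],8.5],
    [[0,0,0],[0,0,5.8],8.5],
    [[0.4,-1.0,-3.7],[0,0,0],8.5],
    [[0.4,-1.0,-3.7],[0,0,0],8.5],
    [[0.4,-1.0,-3.7],[0,0,0],8.5],
    [[0.4,-1.0,-3.7],[0,0,0],8.5],
    [[0.4,-1.0,-3.7],[0,0,0],8.5],
    [[0.4,-1.0,-3.7],[0,0,0],8.5],
    [[0.4,-1.0,-3.7],[0,0,0],8.5],
    [[0.4,-1.0,-3.7],[0,0,0],8.5],
    [[0.4,-1.0,-3.7],[0,0,0],8.5],
  ],
)

```text
t: 14.42
ee_pos: [0.5541, -0.3079, 0.2186]
tcp_rot: [0.494, -0.504, 0.498, 0.505]
force: [0.3, 0.7, -0.4]
opening: 0.0849
```

Emit:
step_arm(
  series=[
    [[0,0,0],[7,0,0],8.5],
    [[0,0,0],[7,0,0],8.5],
    [[0,0,0],[7,0,0],8.5],
    [[0,0,0],[7,0,0],8.5],
    [[0,0,0],[7,0,0],8.5],
    [[0,0,0],[7,0,0],8.5],
    [[0,0,0],[7,0,0],8.5],
    [[0,0,0],[7,0,0],8.5],
    [[0,0,0],[7,0,0],8.5],
    [[0,0,0],[7,0,0],8.5],
    [[0,0,0],[7,0,0],8.5],
    [[0,0,0],[7,0,0],8.5],
  ],
)

```text
t: 15.42
ee_pos: [0.5538, -0.3059, 0.2188]
tcp_rot: [0.704, -0.042, 0.708, 0.04]
force: [0.0, -0.0, -0.5]
opening: 0.0844
```

Emit:
step_arm(
  series=[
    [[0,0,0],[7,0,0],8.5],
    [[0,0,0],[7,0,0],8.5],
    [[0,0,0],[7,0,0],8.5],
    [[0,0,0],[7,0,0],8.5],
    [[0,0,0],[7,0,0],8.5],
    [[0,0,0],[7,0,0],8.5],
    [[0,0,0],[7,0,0],8.5],
    [[0,0,0],[7,0,0],8.5],
    [[0,0,0],[7,0,0],8.5],
    [[0,0,0],[7,0,0],8.5],
    [[0,0,0],[0,0,0],8.5],
  ],
)

```text
t: 16.33
ee_pos: [0.5539, -0.3059, 0.2188]
tcp_rot: [0.601, 0.369, 0.603, -0.373]
force: [0.2, -0.6, 0.4]
opening: 0.0848
```

```bash
python3 - <<'E'
from station import r
from h import *
st=r.observe();print(st["t"],st["ee_pos"],st["q"].round(2))
W=r.read_camera("wrist");cv2.imwrite("pics/w15.png",W["pixels"])
print(proj(W,np.array([.547,-.3495,.05])))
E
```

```text
16.3333 [ 0.55394617 -0.3058958   0.21879263] [-0.52  0.45  1.62 -0.01  1.08  0.59]
[359.285513   239.24976088]
```

View pics/w15.png

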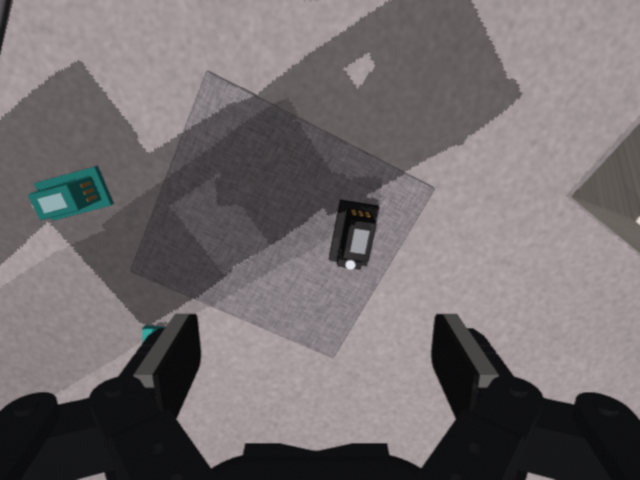

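```bash
python3 - <<'E'
from station import r
from h import *
st=r.observe();W=r.read_camera("wrist");w=W["pixels"]
a=blob(w,360,239,120,w=14);b=blob(w,350,265,150,w=10);print(a,b)
L=plane(W,*a[0],.05);
for z in (.022,.024):
    p=plane(W,*b[0],z);d=L-p;print(L,p,np.degrees(np.arctan2(d[1],d[0])),np.hypot(d[0],d[1]))
a=np.radians(19.5);cx=np.array([np.cos(a),np.sin(a),0]);cz=np.array([0,0,1.])
ph=np.radians(10);x2=cx*np.cos(ph)-cz*np.sin(ph);z2=cz*np.cos(ph)+cx*np.sin(ph)
for nm,Rt in (("vert",toolrot(cx,cz,"N")),("tilt",toolrot(x2,z2,"N"))):
    d=delta(st,np.array([L[0],L[1],.1]),Rt);print(nm,d[0].round(2),d[1].round(2))
print(toolrot(x2,z2,"N").as_matrix().round(3))
cv2.imwrite("pics/w15z.png",cv2.resize(w[190:280,310:400],None,fx=6,fy=6,interpolation=cv2.INTER_CUBIC))
E
```

```text
(array([358.91071429, 241.375     ]), np.int32(336)) (array([349.23287671, 264.89041096]), np.int32(73))
[ 0.54567069 -0.35023381  0.05      ] [ 0.51491714 -0.36067207  0.022     ] 18.748046279681052 0.03247672455230979
[ 0.54567069 -0.35023381  0.05      ] [ 0.5155678  -0.36013317  0.024     ] 18.203486215721558 0.031688820369622304
vert [11.9  -2.69  3.55] [7.63 0.08 0.33]
tilt [11.9  -2.69  3.55] [ 7.6   0.74 -9.66]
[[-0.164  0.928  0.334]
 [-0.058  0.329 -0.943]
 [-0.985 -0.174 -0.   ]]
```

View pics/w15z.png

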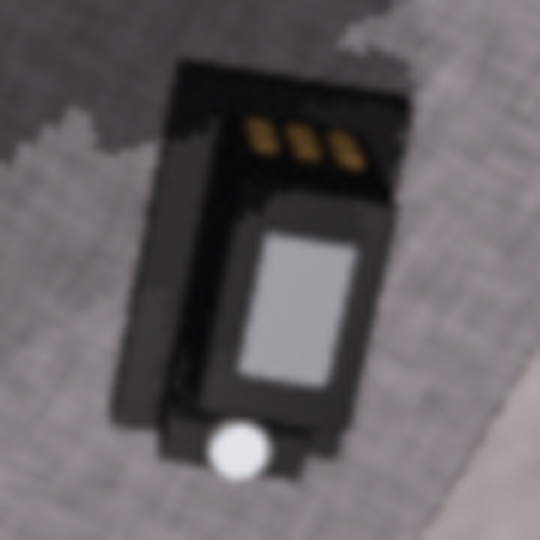

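Emit:
step_arm(
  series=[
    [[3,-1.3,1.8],[0,0,0],8.5],
    [[3,-1.3,1.8],[0,0,0],8.5],
    [[3,0,0],[4,0,0],8],
    [[1,0,0],[3.5,0,0],7],
    [[0,0,0],[0,0,-5],6],
    [[0,0,0],[0,0,-5],5],
    [[0,0,0],[0,0,0],4.5],
  ],
)

```text
t: 17.02
ee_pos: [0.5488, -0.3499, 0.1184]
tcp_rot: [0.54, 0.352, 0.612, -0.458]
force: [0.2, 0.4, 0.8]
opening: 0.0447
```

```bash
python3 - <<'E'
from station import r
from h import *
st=r.observe();print(st["t"],st["ee_pos"])
a=np.radians(19.3);cx=np.array([np.cos(a),np.sin(a),0]);cz=np.array([0,0,1.])
ph=np.radians(10);x2=cx*np.cos(ph)-cz*np.sin(ph);z2=cz*np.cos(ph)+cx*np.sin(ph)
d=delta(st,np.array([.545,-.351,.027]),toolrot(x2,z2,"N"));print(d[0].round(2),d[1].round(2))
W=r.read_camera("wrist");cv2.imwrite("pics/w16.png",W["pixels"])
E
```

```text
17.0167 [ 0.5488414  -0.34990615  0.11838906]
[ 9.06  1.27 -0.05] [0.45 0.2  0.45]
```

View pics/w16.png

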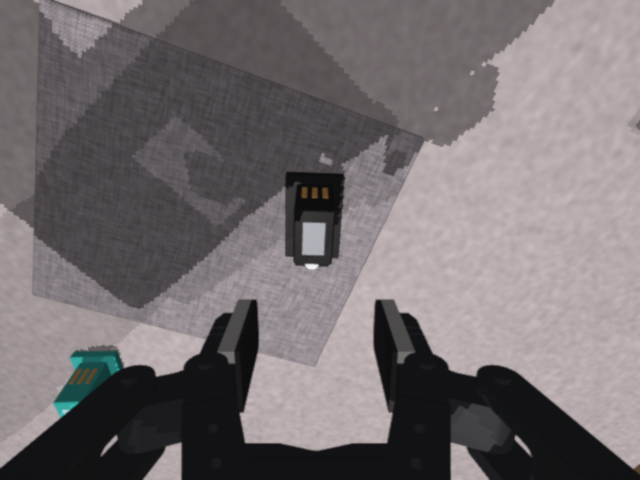

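Emit:
step_arm(
  series=[
    [[2.5,0.4,0],[0.4,0,0.4],4.5],
    [[2.5,0.4,0],[0,0,0],4.5],
    [[2.3,0.3,0],[0,0,0],4.5],
    [[1.6,0.2,0],[0,0,0],4.5],
    [[0,0,0],[0,0,0],4.5],
  ],
)

```text
t: 17.48
ee_pos: [0.5421, -0.3506, 0.0259]
tcp_rot: [0.538, 0.358, 0.61, -0.458]
force: [-0.7, 0.2, -0.4]
opening: 0.045
```

```bash
python3 - <<'E'
from station import r
from h import *
st=r.observe();print(st["t"],st["ee_pos"],st["force"])
W=r.read_camera("wrist");cv2.imwrite("pics/w17.png",W["pixels"])
E
```

```text
17.4833 [ 0.54213856 -0.35055365  0.02589827] [-0.6716319   0.19601723 -0.43921157]
```

View pics/w17.png

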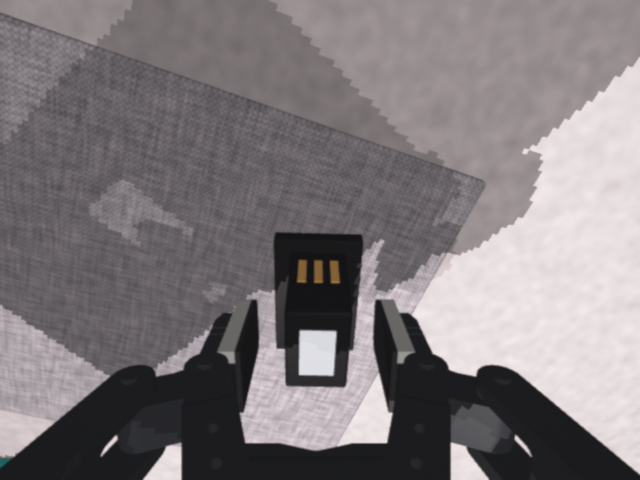

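Emit:
step_arm(
  series=[
    [[-0.1,0,0],[0,0,0],3],
    [[0,0,0],[0,0,0],1.8],
    [[0,0,0],[0,0,0],1.8],
    [[0,0,0],[0,0,0],1.8],
    [[0,0,0],[0,0,0],1.8],
  ],
)

```text
t: 17.95
ee_pos: [0.5463, -0.3524, 0.032]
tcp_rot: [0.541, 0.358, 0.607, -0.459]
force: [0.9, 0.0, 6.9]
opening: 0.021
```

```bash
python3 - <<'E'
from station import r
from h import *
st=r.observe();print(st["t"],st["ee_pos"],st["force"],st["opening"])
W=r.read_camera("wrist");cv2.imwrite("pics/w18.png",W["pixels"])
E
```

```text
17.95 [ 0.5463407  -0.35238165  0.03199719] [0.86525533 0.03959419 6.87303806] 0.021048642176549868
```

View pics/w18.png

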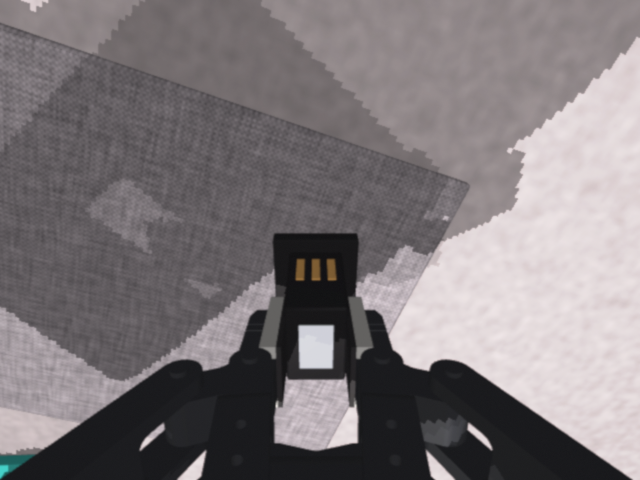

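Emit:
step_arm(
  series=[
    [[-1,-0.17,0],[0,0,0],1.8],
    [[-3.8,-0.67,0],[0,0,0],1.8],
    [[-3.8,-0.67,0],[0,0,0],1.8],
    [[-3.8,-0.67,0],[0,0,0],1.8],
    [[-3.8,-0.67,0],[0,0,0],1.8],
    [[-3.8,-0.67,0],[0,0,0],1.8],
    [[-3.8,-0.67,0],[0,0,0],1.8],
    [[0,0,0],[0,0,0],1.8],
  ],
)

```text
t: 18.67
ee_pos: [0.5476, -0.3527, 0.2817]
tcp_rot: [0.545, 0.359, 0.603, -0.459]
force: [0.7, -0.6, 0.6]
opening: 0.0213
```

```bash
cat >> h.py <<'E'
def rt2(deg=10.):
    ph=np.radians(deg);return toolrot(UX*np.cos(ph)-UZ*np.sin(ph),UZ*np.cos(ph)+UX*np.sin(ph),"N")
E
cat > chk2.py <<'E'
import sys
from station import r
from h import *
st=r.observe();Ro=rot(st["tcp_rot"]);print("t",st["t"],"rail",torail(st["ee_pos"]).round(1),"turn",np.degrees((Ro.inv()*rt2()).as_rotvec()).round(2),"F rail",[round(float(st["force"]@a),1) for a in (UX,UY,UZ)],"open",round(st["opening"],4),"q5",st["q"][4].round(2))
if len(sys.argv)>1:
    n=sys.argv[2] if len(sys.argv)>2 else "wrist"
    W=r.read_camera(n);cv2.imwrite(f"pics/{sys.argv[1]}.png",W["pixels"])
E
python3 chk2.py w19; python3 - <<'E'
from station import r
from h import *
st=r.observe();p=rail([.242,0,.088]);print(st["ee_pos"],p);d=delta(st,p,rt2());print(d[0].round(2),d[1].round(2),np.linalg.norm(d[1]))
E
```

```text
t 18.6667 rail [ 203.9 -379.   149.8] turn [18.31 -0.87 28.99] F rail [0.9, -0.6, 0.2] open 0.0213 q5 1.32
[ 0.54645821 -0.35200813  0.27782199] [0.60485293 0.02728974 0.24721024]
[ -0.32  18.14 -33.96] [18.3  -1.04 29.16] 34.44435505953122
```

View pics/w19.png

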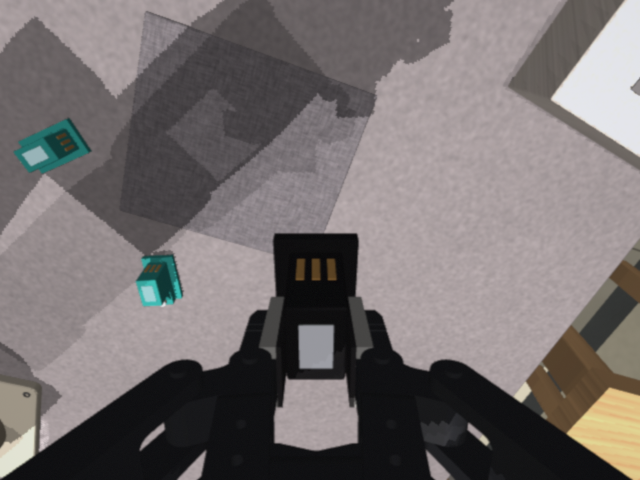

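Emit:
step_arm(
  series=[
    [[0,1.8,-3.4],[0,0,0],1.8],
    [[0,1.8,-3.4],[0,0,0],1.8],
    [[0,1.8,-3.4],[0,0,0],1.8],
    [[0,1.8,-3.4],[0,0,0],1.8],
    [[0,1.8,-3.4],[0,0,0],1.8],
    [[0,1.8,-3.4],[0,0,0],1.8],
    [[0,1.8,-3.4],[0,0,0],1.8],
    [[0,1.8,-3.4],[0,0,0],1.8],
    [[0,1.8,-3.4],[0,0,0],1.8],
    [[0,1.8,-3.4],[0,0,0],1.8],
    [[0,0,0],[0,0,0],1.8],
  ],
)

```text
t: 19.63
ee_pos: [0.6001, 0.0344, 0.2379]
tcp_rot: [0.539, 0.357, 0.61, -0.457]
force: [0.0, 0.1, -0.8]
opening: 0.021
```

Emit:
step_arm(
  series=[
    [[0,0,0],[3,-0.2,4.9],1.8],
    [[0,0,0],[3,-0.2,4.9],1.8],
    [[0,0,0],[3,-0.2,4.9],1.8],
    [[0,0,0],[3,-0.2,4.9],1.8],
    [[0,0,0],[3,-0.2,4.9],1.8],
    [[0,0,0],[3.1,-0.2,4.9],1.8],
    [[0,0,0],[0,0,0],1.8],
    [[0,0,0],[0,0,0],1.8],
  ],
)

```text
t: 20.3
ee_pos: [0.599, 0.028, 0.2388]
tcp_rot: [0.581, 0.574, 0.415, -0.401]
force: [0.7, -1.3, -0.1]
opening: 0.0209
```

```bash
python3 chk2.py w20; python3 - <<'E'
from station import r
from h import *
st=r.observe();p=rail([.242,0,.088]);d=delta(st,p,rt2());print(d[0].round(2),d[1].round(2),np.linalg.norm(d[1]))
E
```

```text
t 20.3 rail [232.7   0.8  83.6] turn [ 0.19 -0.21  0.48] F rail [0.5, -1.3, -0.5] open 0.0209 q5 0.64
[-0.58  0.67  0.08] [ 0.19 -0.21  0.39] 0.48233712914410576
```

View pics/w20.png

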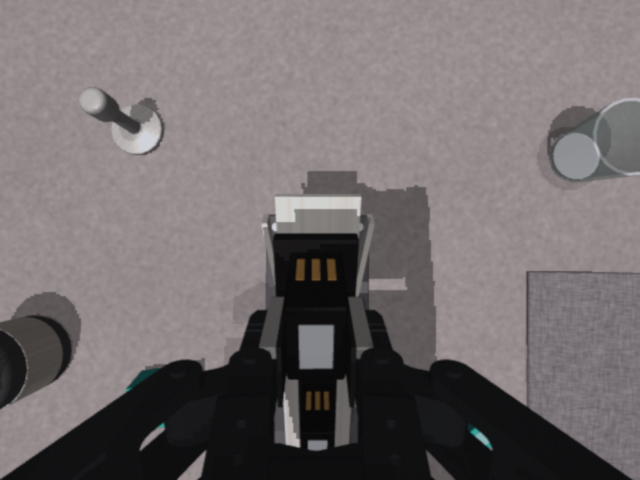

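Emit:
step_arm(
  series=[
    [[0,0.9,0.08],[0.2,-0.2,0.4],1.8],
    [[1.3,0.23,0],[0,0,0],1.8],
    [[1.3,0.23,0],[0,0,0],1.8],
    [[1.3,0.23,0],[0,0,0],1.8],
    [[0.7,0.12,0],[0,0,0],1.8],
    [[0,0,0],[0,0,0],1.8],
  ],
)

```text
t: 20.85
ee_pos: [0.6336, 0.028, 0.2008]
tcp_rot: [0.582, 0.576, 0.41, -0.401]
force: [-0.4, 0.6, -0.4]
opening: 0.021
```

```bash
python3 chk2.py w21;python3 chk2.py s21 scene; python3 chk2.py t21 top; python3 -c "
import cv2
s=cv2.imread('pics/s21.png');cv2.imwrite('pics/s21z.png',cv2.resize(s[150:270,230:390],None,fx=5,fy=5,interpolation=cv2.INTER_CUBIC))
s=cv2.imread('pics/w21.png');cv2.imwrite('pics/w21z.png',cv2.resize(s[120:320,220:420],None,fx=3,fy=3,interpolation=cv2.INTER_CUBIC))"
```

```text
t 20.85 rail [2.437e+02 2.000e-01 3.340e+01] turn [-0.07 -0.01 -0.03] F rail [-0.5, 0.6, -0.1] open 0.021 q5 0.56
t 20.9 rail [243.8   0.3  34.2] turn [-0.08 -0.02 -0.07] F rail [0.1, 0.2, 0.3] open 0.021 q5 0.57
t 20.95 rail [244.1   0.3  34.8] turn [-0.08 -0.02 -0.12] F rail [-0.9, -0.0, 0.0] open 0.021 q5 0.56
```

View pics/s21z.png

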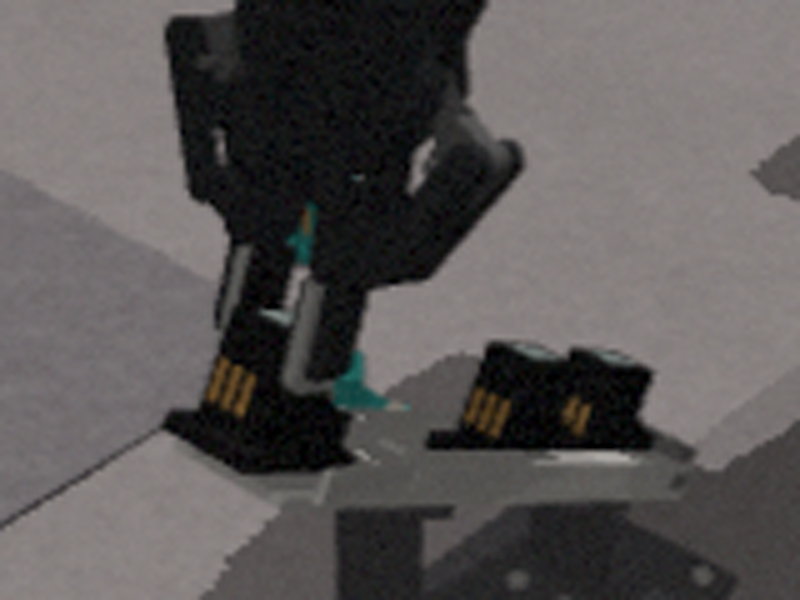

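View pics/w21z.png

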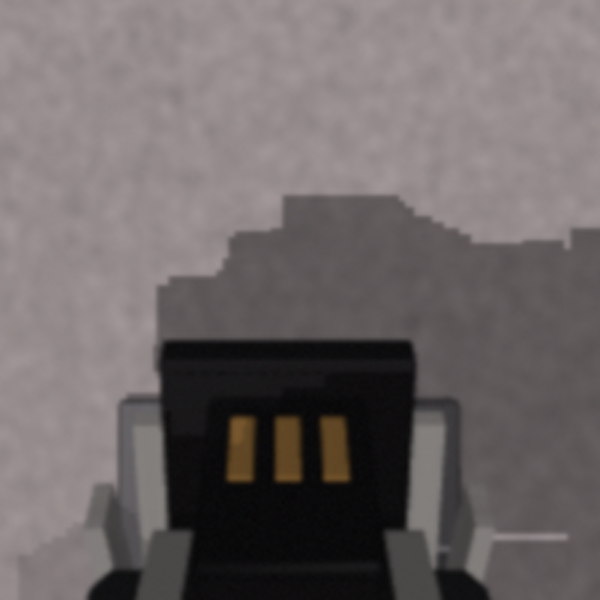

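Emit:
step_arm(
  series=[
    [[0.2,0.03,0.03],[0,0,0],1.8],
    [[0.2,0.03,0],[0,0,0],1.8],
    [[0,0,0],[0,0,0],1.8],
  ],
)

```text
t: 21.25
ee_pos: [0.6347, 0.0278, 0.1989]
tcp_rot: [0.583, 0.577, 0.409, -0.4]
force: [-0.0, 0.1, -0.9]
opening: 0.0211
```

```bash
python3 chk2.py
```

```text
t 21.25 rail [243.7  -0.   31.3] turn [-0.1  -0.02 -0.18] F rail [-0.5, 0.1, -0.8] open 0.0211 q5 0.56
```

Emit:
step_arm(
  series=[
    [[0.1,0.02,0],[0,0,0],1.8],
    [[0,0,0],[0,0,0],1.8],
  ],
)

```text
t: 21.42
ee_pos: [0.6351, 0.0278, 0.1979]
tcp_rot: [0.583, 0.577, 0.41, -0.4]
force: [-1.2, 1.2, -1.3]
opening: 0.021
```

```bash
python3 chk2.py
```

```text
t 21.4167 rail [ 2.436e+02 -1.000e-01  3.020e+01] turn [-0.1  -0.02 -0.17] F rail [-1.7, 1.2, -0.6] open 0.021 q5 0.56
```

Emit:
step_arm(
  series=[
    [[0.1,0.02,0],[0,0,0],1.8],
    [[0,0,0],[0,0,0],1.8],
  ],
)

```text
t: 21.58
ee_pos: [0.6357, 0.0278, 0.1969]
tcp_rot: [0.583, 0.577, 0.41, -0.4]
force: [-0.8, -0.5, -0.4]
opening: 0.021
```

```bash
python3 chk2.py
```

```text
t 21.5833 rail [243.5  -0.   29. ] turn [-0.1  -0.02 -0.16] F rail [-0.9, -0.5, 0.1] open 0.021 q5 0.55
```

Emit:
step_arm(
  series=[
    [[0.1,0.02,0],[0,0,0],1.8],
    [[0,0,0],[0,0,0],1.8],
  ],
)

```text
t: 21.75
ee_pos: [0.6362, 0.0278, 0.1964]
tcp_rot: [0.583, 0.577, 0.41, -0.4]
force: [-2.6, 0.2, 2.5]
opening: 0.021
```

```bash
python3 chk2.py
```

```text
t 21.75 rail [243.7   0.   28.3] turn [-0.1  -0.02 -0.16] F rail [-1.0, 0.3, 3.5] open 0.021 q5 0.55
```

Emit:
step_arm(
  series=[
    [[0.05,0.01,0],[0,0,0],1.8],
    [[0,0,0],[0,0,0],1.8],
  ],
)

```text
t: 21.92
ee_pos: [0.6362, 0.0278, 0.1963]
tcp_rot: [0.583, 0.577, 0.41, -0.4]
force: [-6.3, -0.0, 8.3]
opening: 0.0215
```

```bash
python3 chk2.py
```

```text
t 21.9167 rail [243.7   0.   28.3] turn [-0.1  -0.02 -0.16] F rail [-1.4, 0.1, 10.3] open 0.0215 q5 0.55
```

Emit:
step_arm(
  series=[
    [[-0.13,-0.02,0],[0,0,0],1.8],
    [[0.07,-0.39,0],[0,0,0],1.8],
    [[0.07,-0.39,0],[0,0,0],1.8],
    [[0.07,-0.39,0],[0,0,0],1.8],
    [[0.07,-0.39,0],[0,0,0],1.8],
    [[0.07,-0.39,0],[0,0,0],1.8],
    [[0,0,0],[0,0,0],1.8],
  ],
)

```text
t: 22.5
ee_pos: [0.6175, 0.0275, 0.1859]
tcp_rot: [0.582, 0.576, 0.41, -0.4]
force: [-0.1, 0.7, -0.3]
opening: 0.0215
```

```bash
python3 chk2.py
```

```text
t 22.5 rail [222.2   0.   28.6] turn [-0.1  -0.02 -0.05] F rail [-0.2, 0.7, -0.2] open 0.0215 q5 0.52
```

Emit:
step_arm(
  series=[
    [[0.07,-0.39,0],[0,0,0],1.8],
    [[0.07,-0.39,0],[0,0,0],1.8],
    [[0.07,-0.39,0],[0,0,0],1.8],
    [[0.07,-0.39,0],[0,0,0],1.8],
    [[0,0,0],[0,0,0],1.8],
  ],
)

```text
t: 22.92
ee_pos: [0.6039, 0.0273, 0.1781]
tcp_rot: [0.582, 0.577, 0.41, -0.4]
force: [0.3, 0.9, 0.1]
opening: 0.0211
```

```bash
python3 chk2.py s22 scene;  python3 -c "
import cv2
s=cv2.imread('pics/s22.png');cv2.imwrite('pics/s22z.png',cv2.resize(s[150:270,230:390],None,fx=5,fy=5,interpolation=cv2.INTER_CUBIC))"
```

```text
t 22.9167 rail [206.6   0.   28.6] turn [-0.1  -0.02 -0.07] F rail [0.4, 0.9, -0.1] open 0.0211 q5 0.49
```

View pics/s22z.png

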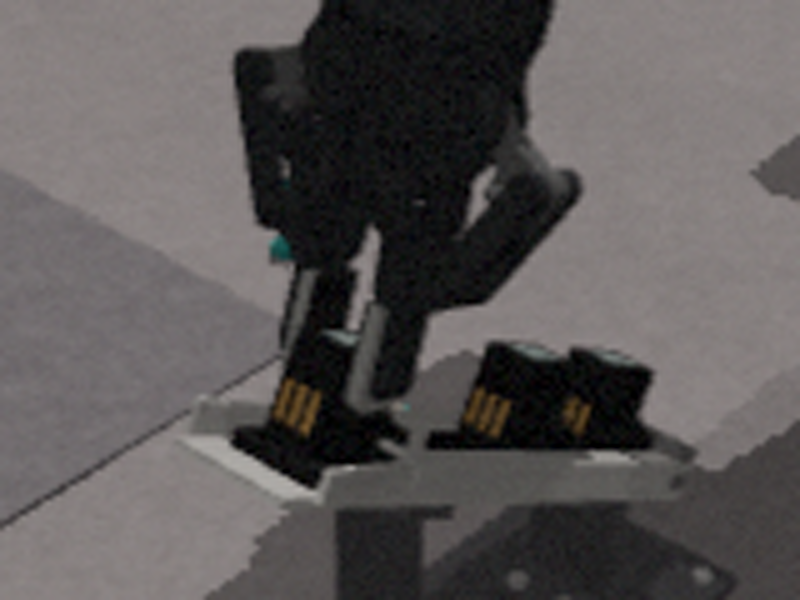

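Emit:
step_arm(
  series=[
    [[0.09,-0.49,0],[0,0,0],1.8],
    [[0.09,-0.49,0],[0,0,0],1.8],
    [[0.09,-0.49,0],[0,0,0],1.8],
    [[0.09,-0.49,0],[0,0,0],1.8],
    [[0,0,0],[0,0,0],1.8],
  ],
)

```text
t: 23.38
ee_pos: [0.5863, 0.0271, 0.1677]
tcp_rot: [0.582, 0.576, 0.41, -0.401]
force: [-0.1, 0.3, -0.4]
opening: 0.0208
```

```bash
python3 chk2.py
```

```text
t 23.3833 rail [1.861e+02 1.000e-01 2.840e+01] turn [-0.1  -0.02 -0.03] F rail [-0.3, 0.3, -0.3] open 0.0208 q5 0.45
```

Emit:
step_arm(
  series=[
    [[0.09,-0.49,0],[0,0,0],1.8],
    [[0.09,-0.49,0],[0,0,0],1.8],
    [[0.09,-0.49,0],[0,0,0],1.8],
    [[0.09,-0.49,0],[0,0,0],1.8],
    [[0.07,-0.39,0],[0,0,0],1.8],
    [[0,0,0],[0,0,0],1.8],
  ],
)

```text
t: 23.88
ee_pos: [0.5661, 0.0267, 0.1559]
tcp_rot: [0.582, 0.577, 0.41, -0.4]
force: [-2.6, 0.3, 1.7]
opening: 0.021
```

```bash
python3 chk2.py s23 scene;  python3 -c "
import cv2
s=cv2.imread('pics/s23.png');cv2.imwrite('pics/s23z.png',cv2.resize(s[150:270,230:390],None,fx=5,fy=5,interpolation=cv2.INTER_CUBIC))"
```

```text
t 23.8833 rail [1.628e+02 1.000e-01 2.830e+01] turn [-0.1  -0.02 -0.07] F rail [-1.4, 0.3, 2.8] open 0.021 q5 0.41
```

View pics/s23z.png

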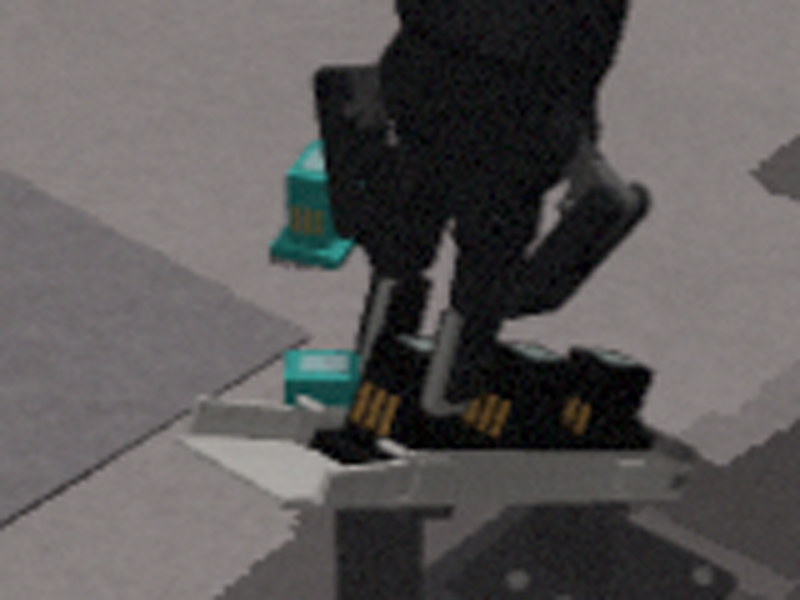

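Emit:
step_arm(
  series=[
    [[0.02,-0.39,0],[0,0,0],1.8],
    [[0.05,-0.3,0],[0,0,0],1.8],
    [[0.02,-0.1,0],[0,0,0],1.8],
    [[0,0,0],[0,0,0],1.8],
  ],
)

```text
t: 24.27
ee_pos: [0.5598, 0.0266, 0.1527]
tcp_rot: [0.583, 0.577, 0.41, -0.4]
force: [0.2, -0.1, -1.3]
opening: 0.021
```

```bash
python3 chk2.py
```

```text
t 24.2667 rail [1.557e+02 1.000e-01 2.860e+01] turn [-0.1  -0.02 -0.13] F rail [-0.5, -0.1, -1.2] open 0.021 q5 0.39
```

Emit:
step_arm(
  series=[
    [[0.02,-0.1,0],[0,0,0],1.8],
    [[0.02,-0.1,0],[0,0,0],1.8],
    [[0,0,0],[0,0,0],1.8],
  ],
)

```text
t: 24.52
ee_pos: [0.5583, 0.0266, 0.1518]
tcp_rot: [0.583, 0.577, 0.41, -0.4]
force: [-0.1, 0.5, -0.8]
opening: 0.021
```

```bash
python3 chk2.py
```

```text
t 24.5167 rail [1.54e+02 1.00e-01 2.86e+01] turn [-0.1  -0.02 -0.15] F rail [-0.5, 0.5, -0.7] open 0.021 q5 0.39
```

Emit:
step_arm(
  series=[
    [[0.02,-0.1,0],[0,0,0],1.8],
    [[0,0,0],[0,0,0],1.8],
  ],
)

```text
t: 24.68
ee_pos: [0.5575, 0.0266, 0.1513]
tcp_rot: [0.583, 0.577, 0.41, -0.4]
force: [0.1, 0.2, 0.1]
opening: 0.0209
```

```bash
python3 chk2.py
```

```text
t 24.6833 rail [1.53e+02 1.00e-01 2.86e+01] turn [-0.1  -0.02 -0.15] F rail [0.2, 0.2, 0.0] open 0.0209 q5 0.39
```

Emit:
step_arm(
  series=[
    [[0.02,-0.1,0],[0,0,0],1.8],
    [[0,0,0],[0,0,0],1.8],
  ],
)

```text
t: 24.85
ee_pos: [0.5565, 0.0266, 0.1507]
tcp_rot: [0.583, 0.577, 0.41, -0.4]
force: [-0.9, 0.1, -1.1]
opening: 0.0211
```

```bash
python3 chk2.py
```

```text
t 24.85 rail [1.519e+02 1.000e-01 2.860e+01] turn [-0.1  -0.02 -0.15] F rail [-1.4, 0.1, -0.5] open 0.0211 q5 0.39
```

Emit:
step_arm(
  series=[
    [[0.02,-0.1,0],[0,0,0],1.8],
    [[0,0,0],[0,0,0],1.8],
  ],
)

```text
t: 25.02
ee_pos: [0.5557, 0.0266, 0.1502]
tcp_rot: [0.583, 0.577, 0.41, -0.4]
force: [0.4, 0.6, -0.3]
opening: 0.0213
```

```bash
python3 chk2.py
```

```text
t 25.0167 rail [1.509e+02 1.000e-01 2.860e+01] turn [-0.1  -0.02 -0.15] F rail [0.3, 0.6, -0.4] open 0.0213 q5 0.38
```

Emit:
step_arm(
  series=[
    [[0.01,-0.05,0],[0,0,0],1.8],
    [[0,0,0],[0,0,0],1.8],
  ],
)

```text
t: 25.18
ee_pos: [0.5553, 0.0266, 0.15]
tcp_rot: [0.583, 0.577, 0.41, -0.4]
force: [-0.0, -0.5, -0.4]
opening: 0.021
```

```bash
python3 chk2.py s24 scene;  python3 -c "
import cv2
s=cv2.imread('pics/s24.png');cv2.imwrite('pics/s24z.png',cv2.resize(s[150:270,230:390],None,fx=5,fy=5,interpolation=cv2.INTER_CUBIC))"
```

```text
t 25.1833 rail [1.505e+02 1.000e-01 2.850e+01] turn [-0.1  -0.02 -0.15] F rail [-0.2, -0.5, -0.4] open 0.021 q5 0.38
```

View pics/s24z.png

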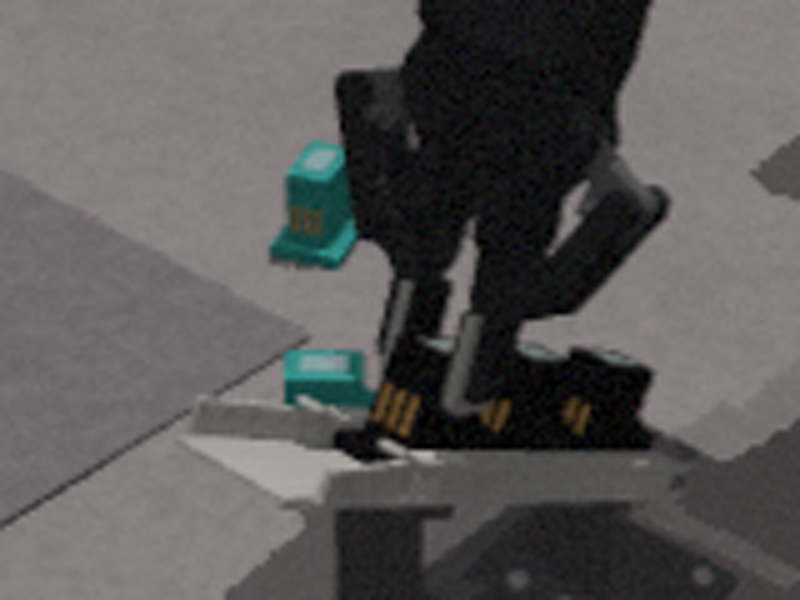

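Emit:
step_arm(
  series=[
    [[0.02,-0.1,0],[0,0,0],1.8],
    [[0,0,0],[0,0,0],1.8],
  ],
)

```text
t: 25.4
ee_pos: [0.5548, 0.0266, 0.1496]
tcp_rot: [0.583, 0.577, 0.409, -0.4]
force: [0.3, -0.8, -0.1]
opening: 0.0208
```

```bash
python3 chk2.py
```

```text
t 25.4 rail [1.498e+02 1.000e-01 2.850e+01] turn [-0.1  -0.02 -0.2 ] F rail [0.2, -0.8, -0.3] open 0.0208 q5 0.38
```

Emit:
step_arm(
  series=[
    [[0.02,-0.1,0],[0,0,0],1.8],
    [[0,0,0],[0,0,0],1.8],
  ],
)

```text
t: 25.57
ee_pos: [0.5547, 0.0266, 0.1496]
tcp_rot: [0.583, 0.577, 0.409, -0.399]
force: [2.1, 0.5, -0.3]
opening: 0.0209
```

```bash
python3 chk2.py
```

```text
t 25.5667 rail [1.497e+02 1.000e-01 2.850e+01] turn [-0.1  -0.02 -0.3 ] F rail [1.6, 0.5, -1.3] open 0.0209 q5 0.38
```

Emit:
step_arm(
  series=[
    [[0.02,-0.1,0],[0,0,0],1.8],
    [[0,0,0],[0,0,0],1.8],
  ],
)

```text
t: 25.73
ee_pos: [0.5545, 0.0266, 0.1495]
tcp_rot: [0.584, 0.578, 0.408, -0.399]
force: [4.4, -0.0, 2.6]
opening: 0.0212
```

```bash
python3 chk2.py
```

```text
t 25.7333 rail [149.6   0.2  28.6] turn [-0.09 -0.02 -0.39] F rail [5.1, -0.1, -0.0] open 0.0212 q5 0.37
```

Emit:
step_arm(
  series=[
    [[0,0,0],[0,0,0],2.6],
    [[0,0,0],[0,0,0],4],
    [[0,0,0],[0,0,0],5],
    [[-1,0,0],[0,0,0],5],
    [[-3,0,0],[0,0,0],5],
    [[-4,0,0],[0,0,0],8.5],
    [[-4,0,0],[0,0,0],8.5],
    [[-3,0,0],[0,0,0],8.5],
    [[-2,0,0],[0,0,0],8.5],
    [[0,0,0],[0,0,0],8.5],
  ],
)

```text
t: 26.57
ee_pos: [0.4946, 0.0255, 0.3129]
tcp_rot: [0.584, 0.578, 0.408, -0.398]
force: [0.3, -0.4, 0.8]
opening: 0.085
```

```bash
python3 chk2.py w25; python3 chk2.py s25 scene; python3 chk2.py t25 top;  python3 -c "
import cv2
s=cv2.imread('pics/s25.png');cv2.imwrite('pics/s25z.png',cv2.resize(s[150:270,230:390],None,fx=5,fy=5,interpolation=cv2.INTER_CUBIC))"
```

```text
t 26.5667 rail [1.793e+02 1.000e-01 2.000e+02] turn [-0.1  -0.03 -0.56] F rail [0.6, -0.4, 0.6] open 0.085 q5 0.76
t 26.6167 rail [1.780e+02 1.000e-01 1.982e+02] turn [-0.1  -0.03 -0.42] F rail [-0.4, -0.4, -0.0] open 0.0848 q5 0.76
t 26.6667 rail [1.767e+02 1.000e-01 1.968e+02] turn [-0.1  -0.02 -0.25] F rail [0.0, 0.2, -0.0] open 0.0853 q5 0.76
```

View pics/w25.png

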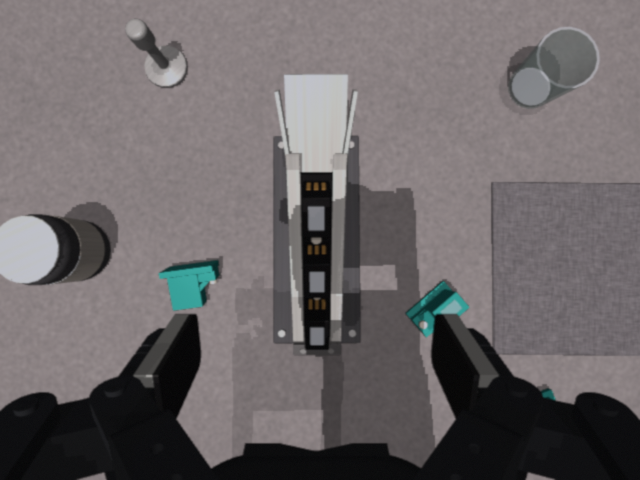

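View pics/s25z.png

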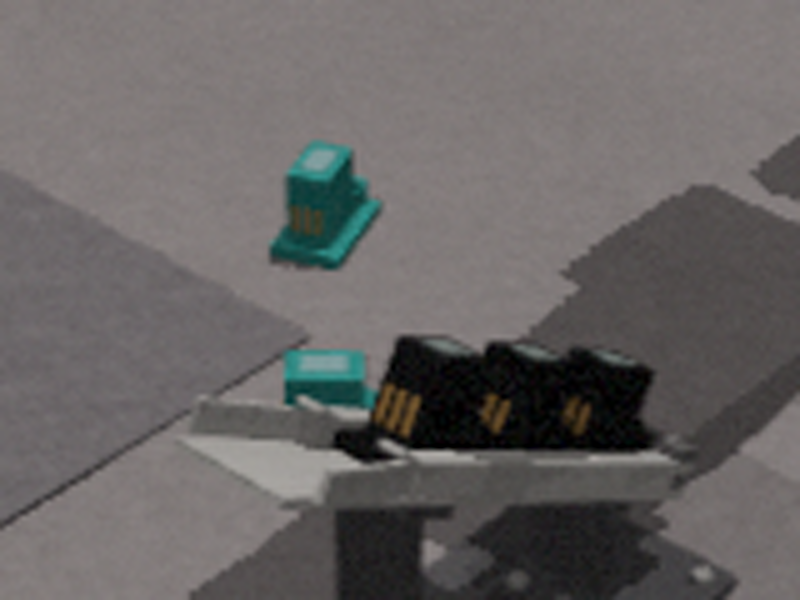

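View pics/t25.png

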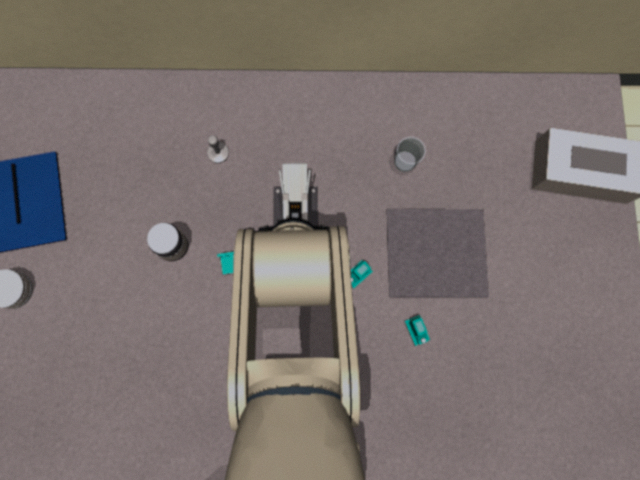

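```bash
python3 - <<'E'
from station import r
from h import *
W=r.read_camera("wrist")
for u,v in ((316,218),(316,282),(316,336)):
    b=blob(W["pixels"],u,v,110,w=10);o,d=ray(W,*b[0]);s=((S0+UZ*.046-o)@UZ)/(d@UZ);print(b[0].round(1),b[1],torail(o+d*s).round(1))
st=r.observe();print(st["t"],st["qvel"].round(3))
E
```

```text
[315.9 216.9] 285 [148.2  -0.8  46. ]
[316.5 280.1] 241 [90.9 -1.3 46. ]
[316.5 333.5] 191 [34.1 -1.3 46. ]
26.7667 [ 0.002  0.02   0.002 -0.001 -0.    -0.   ]
```

```bash
python3 -c "
from station import r
print(r.sign_off())"
```

```text
the job is handed in; nothing more can be done
None
```

Both cartridges are in the rail behind the first one, nose downhill. I fed each in at the raised end and held it the whole way down, until a push of 4–5 N showed it had met the one below. I then let go and handed the job in at about 27 s.

**Last checks:**
- **Row:** the wrist camera puts the labels at 34, 91 and 148 mm up the rail. That is spacings of 57 mm against 58 mm expected, and they cannot truly be under 58, so I read it as camera error and the row as closed.
- **Surroundings:** the gripper is clear of everything. In the last pictures the can, cone, beaker and turquoise look-alikes look to be where they started.

**One problem on the way:** part-way down with the first cartridge, wrist joint 5 reached its limit. The tool rose about 10 mm and pulled its foot against the lips with about 25 N, and the grip slid up the block. I lowered the grip force and turned the tool upright by about 11° while still holding the cartridge, then finished the slide. I gripped the second cartridge at about that angle from the start, and it went in without trouble.

I could not tell from the images which cartridge was `cart1`, so I loaded the one nearer the rail first.

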